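# Change over the pastry warmers

## Task

The pastry warmer with nothing on it has been left on, and only one of the two warmers may be on at a time. Switch the empty warmer off, then take the pastry roll from the scale and set it down (do not drop it) upright in the middle of the foil tin on the other warmer, and only after that switch that warmer on. Both switch levers must end fully over; leave the tin on its plate and the nozzles, brush and spice jar where they are.

Things in the scene. Friction and masses are not known exactly. Their poses are not given: they have to be found in the camera images.
- loaded_warmer: pastry warmer with the foil tin on it. White box, steel plate on top; starts off; fixed. Origin: centre of its underside; x to the back, y to its left seen from the front, z up; front (-x) faces the robot within 0.1 rad. Plate 154 x 118 mm, x -0.094 to 0.060, z 0.150 to 0.160. The orange lever stands on a sloping grey panel under the plate's front: green mark on its right (-y), red on its left.
- empty_warmer: the warmer with nothing on it, starts switched on; same make and size as loaded_warmer, same frame. It stands on the other side of the table.
- loaded_switch (a joint): lever of loaded_warmer, rad: 0 = off (leaning to +y of its warmer, red mark), 1.0 = on (leaning to -y, green mark). Swings sideways only, about axis (0.5, 0, 0.866) of the warmer's frame through its pivot. A spring (0.125 N m at the stops, about 2.5 N at the grip, none at mid-swing 0.5) throws it to the nearer stop: push it sideways past the middle and it snaps home.
- empty_switch (a joint): empty_warmer: the same lever, same values and spring as loaded_switch.
- loaded_switch_knob (a point): centre of the orange grip of loaded_warmer's lever, 49 mm from the pivot: a rounded barrel 18 mm in diameter, reaching 17 mm below and 13 mm beyond this point along the lever; a 9 mm steel rod below it. About 60 mm above the table; moves 47 mm sideways from stop to stop.
- empty_switch_knob (a point): empty_warmer: the same point on its lever.
- loaded_switch_pivot (a point): pivot of loaded_warmer's lever, at (-0.052, 0, 0.038) in the warmer's frame; at mid-swing the lever points along (-0.866, 0, 0.5).
- empty_switch_pivot (a point): the same point of empty_warmer.
- loaded_warmer_lip (a point): middle of the lower front edge of loaded_warmer's plate, at (-0.094, 0, 0.150) in its frame. This lip overhangs the lever and blocks an upright tool: come from the front, tool tilted 33 to 45 degrees, fingers pointing in and down.
- empty_warmer_lip (a point): the same point of empty_warmer.
- loaded_warmer_plate (a point): centre of the top face of loaded_warmer's steel plate, 160 mm above the table; axes as the warmer's.
- tin: round silver foil tart tin, 87 mm across the rim, 15 mm high, flat floor 60 mm across and 2 mm thick, loose, 20 g, standing within 12 mm of the middle of loaded_warmer's plate; origin: centre of its underside.
- roll: golden brown pastry roll, an upright barrel 61 mm in diameter and 71 mm high, 75 to 150 g, firm; stands on the pan of the bench scale, whose top is 111 mm above the table; origin: centre of its underside, z up. Any grip across the barrel from above will do; standing in the tin its underside is 2 mm above the plate.
- scale: bench scale between the two warmers, fixed: 321 mm (x) by 214 mm (y); body 84 mm high, pan on top at 111 mm, 212 x 186 mm, its middle 20 mm behind the origin; origin: centre of its underside. Keep the hand clear of it when working the levers.
- nozzle_large: bystander: steel piping nozzle standing on its wide end, 35 mm across, 50 mm high; origin under its centre.
- nozzle_small: bystander: steel piping nozzle, 29 mm across, 42 mm high; origin under its centre.
- brush: bystander: pastry brush lying flat, 43 x 240 x 15 mm, long axis y; origin under its centre.
- spice: bystander: green-capped spice jar behind the scale, 46 mm across, 106 mm high; origin under its centre.
Mind the look-alikes: they are no part of the job. What is shaped like the roll but purple is not meant.

How it is judged:
On the way, in this order (a step that is already met when the one before it is completed fails the run):
1. the empty warmer is switched off, the other still off (value of joint each of empty_switch, loaded_switch below 0.08 rad), for 0.2 s.
2. the roll stands upright in the tin on the other warmer, released, both switches off (all of step 1 and horizontal distance between roll and tin below 0.016 m and z of roll in the frame of loaded_warmer_plate between -0.004 and 0.008 m and angle between roll's own z axis and vertical below 0.15 rad and horizontal distance between tin and loaded_warmer_plate below 0.03 m and linear speed of roll below 0.03 m/s and contact force between the fingers and roll below 0.1 N), for 0.2 s.
3. the warmer with the roll is switched on, the empty one off (value of joint loaded_switch above 0.92 rad and value of joint empty_switch below 0.08 rad), for 0.2 s.
At the end, for the whole second after the job is handed in: empty_switch below 0.08 (off), loaded_switch above 0.92 (on), roll upright (within 0.15 rad) and at rest on the floor of the tin, its axis within 16 mm of the tin's middle, tin within 30 mm of the middle of loaded_warmer's plate, roll not touched (all of step 3 and horizontal distance between roll and tin below 0.016 m and z of roll in the frame of loaded_warmer_plate between -0.004 and 0.008 m and angle between roll's own z axis and vertical below 0.15 rad and horizontal distance between tin and loaded_warmer_plate below 0.03 m and linear speed of roll below 0.03 m/s and contact force between the fingers and roll below 0.1 N and angular speed of roll below 0.3 rad/s).
It fails at once if both warmers on at once (value of joint each of loaded_switch, empty_switch above 0.5 rad).
It fails at once if the roll let go more than 12 mm above the tin's floor (contact force between the fingers and roll below 0.05 N and horizontal distance between roll and tin below 0.06 m and z of roll in the frame of loaded_warmer_plate above 0.014 m).
It fails at once if a nozzle, the brush or the spice jar moved by more than 30 mm (distance of any of nozzle_large, nozzle_small, brush, spice from where it was at the start of the episode above 0.03 m).
It also fails if it takes over 66 s, if anything falls off the work surface, if the arm or the gripper's body presses on something with over 40 N, if the wrist force passes 120 N, or if a joint passes its speed limit or range.

## Robot

A 7-joint arm with a two-finger parallel gripper is mounted at the origin on a cart in front of the work surface, level with it; the furniture and walls round the work are solid. World frame = base frame: x ahead of the robot, y to its left, z up, the work surface at z = 0. Lengths are in m, angles in rad, forces in N, time in s.
With the tool pointing down it reaches from about 0.4 to 0.85 m from the base axis. Payload 10.4 kg.
Tool frame: the origin (TCP) lies at the very end of the fingers, on their centre line; the grasp point (between the pads) lies 19 mm behind it; z points along the fingers, y is the line along which they close (so a half turn about z gives the same grasp; the last joint's range is limited). The gripper opens to 87 mm and grips with 3 to 60 N. Pads are 19 mm wide; open, the fingers measure 117 mm over their backs; the gripper's body (75 mm by 190 mm) begins 51 mm behind the grasp point.
Start: joints at [1.207, 0.332, -0.065, 1.46, 0.022, 1.35, -0.088], TCP at [0.209, -0.589, 0.223] pointing down, gripper open.
Joint ranges: [-2.6, 2.6], [-0.5, 2.12], [-1.47, 1.34], [0.16, 2.42], [-1.27, 4.41], [0.06, 2.06], [-2.6, 2.6]. Speed limits (rad/s): [2.22, 2.22, 2.79, 2.79, 3.14, 3.14, 3.14].

## Interface

Orientations are given as a unit quaternion [x, y, z, w].
In Python, from bench import r gives the robot as it stands.
- The arm moves only by the shell command python3 -m jog 'ROWS' [FORCE]. ROWS is a JSON list of rows, 1 to 12 of them, each of 5 numbers: dx, dy, dz in m, then a turn about the tool's z in rad, then the finger opening in m; each row is the pose to reach, as a shift and turn from the pose commanded when the command began, along the tool's axes at that moment; what a row does not reach only later rows make up. A row lasts 1/10 s, in which the tool goes at most 0.05 m and 0.15 rad, less where a joint would pass 70% of its speed; a pose out of reach is approached as far as the arm can. The fingers move at their own pace and stop on an object; FORCE is the grip in N (left out, the last holds). Time passes only in rows, so rows that do not move let the fingers close. It prints the time, the measured TCP pose, the force, the opening and the grip force at its end.
- r.read_state(): the state, without advancing time (a new reading comes with each control period).
- r.camera(name): name is "scene" or "side" or "wrist"; returns a dict with "img" (480x640x3 uint8, red, green, blue), "fx", "fy", "cx", "cy" (pixels), "pose" (4x4, takes a point from camera to world coordinates). Camera axes: x right, y down, z forward; pixel columns grow to the right and rows downward; lengths in m; the calibration is good to about 2 mm. A picture is of the moment at which its call begins. There is no depth.
- r.close_job(): hands the job in; it is judged then, once.
Trained networks look in the newest picture that a camera, given by its name, has taken for a name from the list of things; names that differ only in an ending like _2 or _b are one class to them, and where a whole thing is asked for, a point or a joint stands for the part that bears it (a point fixed in the world has none). Each returns a list of dicts, best first, with "p" (0 to 1); they miss things now and then, are a little off and sometimes report something else, mostly with a low value. They report only what shows in the picture. A call takes as long as a camera call. They do not tell look-alikes from the thing itself.
- r.recognise(camera, label): "position" ([column, row] as shares, 0 to 1, of the picture: columns of its width, rows of its height, amid what is visible of it).
- r.regions_of(camera, label): "pixels" (480x640 bool, what is visible of it) and "position" ([column, row] as shares, 0 to 1, of the picture: columns of its width, rows of its height, amid what is visible of it).
The state is a dict: "time": time; "joint_positions": joint angles; "joint_vel": joint speeds; "joint_torque": joint torques, N m; "ee_pos": TCP position; "eef_rot": TCP orientation; "ft_force": force on the tool from outside, world axes, zero at the start; "torque": the same for the moment, N m; "width": finger opening in m; "grip_force": force on a finger pad.
Only numpy, scipy, OpenCV 4.12 (cv2) and the standard library are available. Lean on these libraries where they do the work, as an engineer would, in place of code of your own. Each camera call takes 0.05 s, during which the arm holds its last target. There are 200 camera calls.

## Working session

There is one attempt and no reset: what is moved stays moved. The work goes in short steps, Python scripts to look and compute and a shell command to move; the robot and the scene stay as the last step left them, time stands still between calls to the robot, and variables do not carry over. Pictures are saved under pics/ and viewed, at most 10 in all, crops included, and the job is handed in when it is done.

```bash
ls; mkdir -p pics; cat > h.py <<'E'
from bench import r
import numpy as np, cv2
from scipy.spatial.transform import Rotation as R
def ray(c,u,v):
    T=np.array(c['pose']); d=T[:3,:3]@np.array([(u-c['cx'])/c['fx'],(v-c['cy'])/c['fy'],1]); return T[:3,3],d/np.linalg.norm(d)
def tri(rs):
    A=sum(np.eye(3)-np.outer(d,d) for o,d in rs); b=sum((np.eye(3)-np.outer(d,d))@o for o,d in rs)
    p=np.linalg.solve(A,b); return p,[float(np.linalg.norm((np.eye(3)-np.outer(d,d))@(p-o))) for o,d in rs]
def atz(o,d,z): return o+d*(z-o[2])/d[2]
def proj(c,p):
    T=np.array(c['pose']); q=T[:3,:3].T@(np.array(p)-T[:3,3]); return q[0]/q[2]*c['fx']+c['cx'],q[1]/q[2]*c['fy']+c['cy']
def tool(v):
    s=r.read_state(); return R.from_quat(s['eef_rot']).as_matrix().T@np.array(v)
E
python3 - <<'E'
from h import *
np.set_printoptions(precision=4,suppress=True)
s=r.read_state(); print(s['time'],s['ee_pos'],s['eef_rot'],s['width'])
for n in ['scene','side','wrist']:
    c=r.camera(n); cv2.imwrite(f'pics/{n}0.png',c['img'][:,:,::-1]); print(n,np.array(c['pose']),c['fx'],c['cx'],c['cy'])
    for l in ['roll','tin','loaded_switch_knob','empty_switch_knob','loaded_switch_pivot','loaded_warmer_lip','empty_warmer_lip','loaded_warmer_plate','loaded_warmer','empty_warmer','scale','nozzle_large','nozzle_small','brush','spice']:
        print(l,[(np.round(np.array(d['position'])*[640,480],1).tolist(),round(d['p'],2)) for d in r.recognise(n,l)][:4])
E
```

```text
pics
0.0 [ 0.2088 -0.5887  0.2217] [ 0.9855  0.1696 -0.0002 -0.0007] 0.08717311555936273
scene [[-0.1231 -0.7473  0.653  -0.3248]
 [-0.9923  0.0819 -0.0932  0.0089]
 [ 0.0161 -0.6594 -0.7516  1.0862]
 [ 0.      0.      0.      1.    ]] 503.74968060496167 322.43621515289107 237.57889217165334
roll [([308.8, 232.6], 0.94), ([223.5, 332.4], 0.6)]
tin []
loaded_switch_knob []
empty_switch_knob [([214.7, 247.2], 0.51), ([306.5, 231.3], 0.21)]
loaded_switch_pivot [([210.2, 224.1], 0.41)]
loaded_warmer_lip []
empty_warmer_lip [([207.2, 220.4], 0.73)]
loaded_warmer_plate []
loaded_warmer [([289.1, 201.0], 0.41)]
empty_warmer [([207.0, 225.3], 0.61)]
scale []
nozzle_large []
nozzle_small []
brush []
spice [([286.1, 199.1], 0.67)]
side [[ 0.8344 -0.2624  0.4847 -0.1104]
 [-0.5511 -0.4073  0.7283 -1.0764]
 [ 0.0063 -0.8748 -0.4844  0.757 ]
 [ 0.      0.      0.      1.    ]] 532.6036523653289 315.7895116583705 233.14707854853938
roll [([195.1, 242.0], 0.75), ([379.7, 260.3], 0.2)]
tin [([394.7, 241.1], 0.8)]
loaded_switch_knob [([359.8, 287.1], 0.64), ([299.3, 342.6], 0.46)]
empty_switch_knob [
[... 206 characters left out ...]
d_warmer [([372.8, 262.0], 0.77)]
empty_warmer [([269.6, 187.2], 0.82)]
scale [([297.6, 342.7], 0.48)]
nozzle_large [([359.6, 366.2], 0.47)]
nozzle_small [([376.9, 260.4], 0.24)]
brush [([300.3, 342.8], 0.61)]
spice [([358.3, 224.8], 0.89)]
wrist [[ 0.3342 -0.9113 -0.2404  0.2745]
 [-0.9425 -0.3231 -0.0854 -0.5649]
 [ 0.0002  0.2551 -0.9669  0.3858]
 [ 0.      0.      0.      1.    ]] 341.77310271308903 318.41834499955206 237.24248459191955
roll []
tin []
loaded_switch_knob []
empty_switch_knob []
loaded_switch_pivot []
loaded_warmer_lip []
empty_warmer_lip []
loaded_warmer_plate []
loaded_warmer [([44.1, 0.0], 0.59)]
empty_warmer []
scale []
nozzle_large []
nozzle_small []
brush []
spice []
```

View pics/scene0.png

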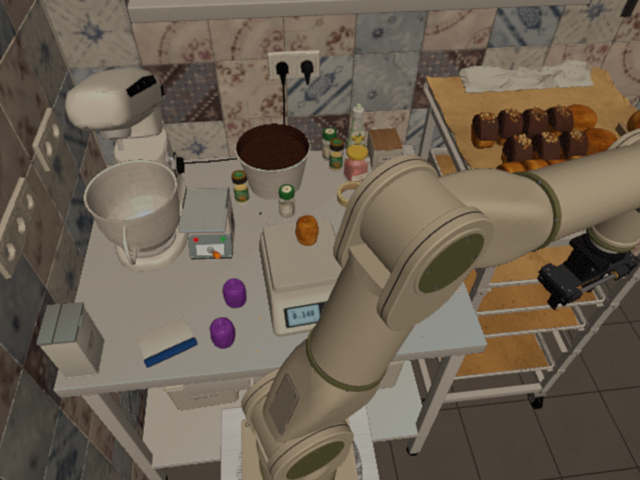

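View pics/side0.png

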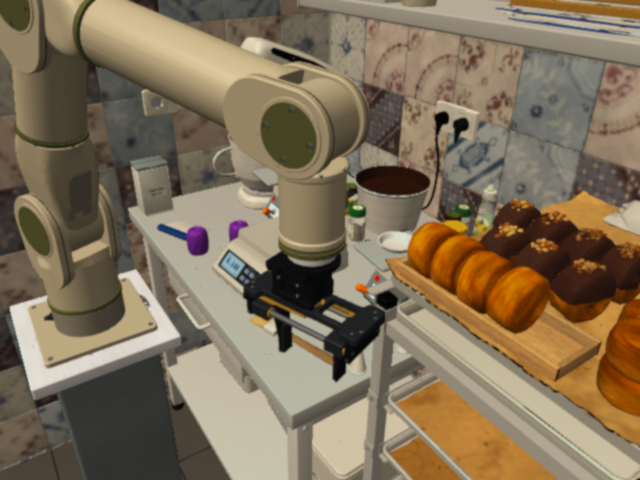

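Scene picture: the roll is at (307,231) on the scale. Its look-alikes are the purple rolls at (234,292) and (222,332), and the buns on the rack at right. I choose (307,231), golden brown and on the pan. The empty warmer is at (207,225) with its lever near (217,254). In the side picture the loaded warmer is half hidden by the gripper around (385,262), lever (362,288).

```bash
python3 -m jog --help 2>&1 | head -20; python3 - <<'E'
from h import *
np.set_printoptions(precision=3,suppress=True)
a=r.camera('scene');b=r.camera('side')
print('roll z.14',atz(*ray(a,307.5,231),.147))
print('empty plate ctr', atz(*ray(a,207,211),.16))
print('empty knob', atz(*ray(a,217,254),.06))
print('loaded tin', atz(*ray(b,394.7,241),.17),'knob',atz(*ray(b,362,288),.06))
for k in['empty_warmer_lip','loaded_switch_knob']:
  for n in['scene','side']:
    c={'scene':a,'side':b}[n]
    for d in r.regions_of(n,k)[:1]:
        m=d['pixels'];v,u=np.nonzero(m);print(n,k,d['p'],m.sum(),u.min(),u.max(),v.min(),v.max())
i=cv2.resize(a['img'][170:350,160:340,::-1],(540,540),interpolation=cv2.INTER_CUBIC)
cv2.imwrite('pics/crop1.png',i)
E
```

```text
Traceback (most recent call last):
json.decoder.JSONDecodeError: Expecting value: line 1 column 1 (char 0)
roll z.14 [ 0.517 -0.073  0.147]
empty plate ctr [0.602 0.176 0.16 ]
empty knob [0.54  0.164 0.06 ]
loaded tin [ 0.604 -0.319  0.17 ] knob [ 0.533 -0.301  0.06 ]
scene empty_warmer_lip 0.81 3466 178 234 188 258
side empty_warmer_lip 0.85 662 253 278 168 218
```

View pics/crop1.png

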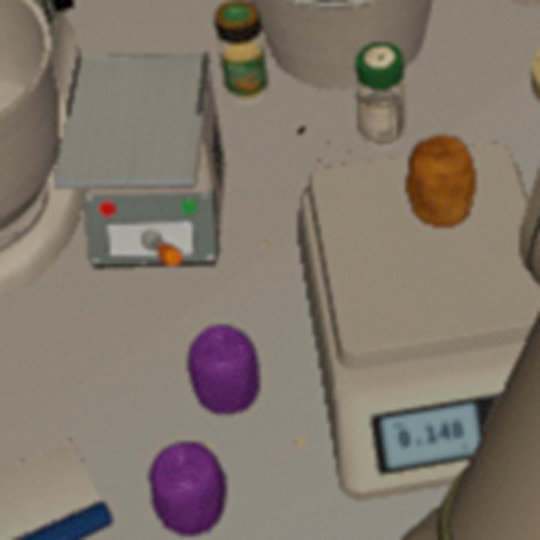

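The crop confirms the golden roll at crop (441,180) and two purple ones. The empty warmer's lever leans right, to green (172,256), so it is on. The rows contain no tilt, so I raise the tool first and see how the arm behaves.

```bash
python3 -m jog '[[0,0,-0.05,0,0.087],[0,0,-0.1,0,0.087],[0,0,-0.15,0,0.087],[0,0,-0.2,0,0.087],[0,0,-0.25,0,0.087],[0,0,-0.3,0,0.087],[0,0,-0.35,0,0.087],[0,0,-0.4,0,0.087],[0,0,-0.45,0,0.087],[0,0,-0.5,0,0.087]]'
python3 - <<'E'
from h import *
np.set_printoptions(precision=3,suppress=True)
s=r.read_state();print(np.array(s['joint_positions']),R.from_quat(s['eef_rot']).as_matrix())
E
```

```text
time: 3.7
ee_pos: [0.1989, -0.5617, 0.5841]
eef_rot: [0.985, 0.169, 0.005, 0.029]
ft_force: [-0.3, 0.3, -0.3]
width: 0.0871
grip_force: 0.0
[ 0.944  0.362  0.392  0.683 -0.158  2.058  0.   ] [[ 0.943  0.333  0.019]
 [ 0.334 -0.941 -0.055]
 [-0.     0.059 -0.998]]
```

The tool tilts slightly outward at the wrist limit (j6 at 2.06). Check whether pushing further builds the tilt up and whether it stays.

```bash
python3 -m jog '[[0,0,-0.05,0,0.087],[0,0,-0.1,0,0.087],[0,0,-0.15,0,0.087],[0,0,-0.2,0,0.087]]'
python3 -m jog '[[0,0,0.05,0,0.087],[0,0,0.1,0,0.087]]'
python3 - <<'E'
from h import *
np.set_printoptions(precision=3,suppress=True)
s=r.read_state();print(np.array(s['joint_positions']),R.from_quat(s['eef_rot']).as_matrix())
E
```

```text
time: 4.1
ee_pos: [0.1877, -0.53, 0.6215]
eef_rot: [0.984, 0.169, 0.01, 0.057]
ft_force: [0.4, -0.8, -0.4]
width: 0.0871
grip_force: 0.0
time: 4.3
ee_pos: [0.1917, -0.5416, 0.5218]
eef_rot: [0.984, 0.169, 0.01, 0.058]
ft_force: [0.7, -1.5, -1.0]
width: 0.0871
grip_force: 0.0
[ 0.806  0.157  0.421  1.076 -0.064  1.804 -0.03 ] [[ 0.942  0.332  0.039]
 [ 0.334 -0.936 -0.111]
 [-0.     0.118 -0.993]]
```

Tilt stays and accumulates, in the radial direction. So I will build about 40° of forward tilt with the arm ahead and keep it for the whole job. First swing to the front with the yaw squared.

```bash
python3 -m jog '[[0.2,-0.172,-0.031,0.12,0.087],[0.38,-0.326,-0.06,0.34,0.087],[0.553,-0.476,-0.087,0.34,0.087],[0.553,-0.476,-0.087,0.34,0.087],[0.553,-0.476,-0.087,0.34,0.087],[0.553,-0.476,-0.087,0.34,0.087],[0.553,-0.476,-0.087,0.34,0.087],[0.553,-0.476,-0.087,0.34,0.087],[0.553,-0.476,-0.087,0.34,0.087],[0.553,-0.476,-0.087,0.34,0.087],[0.553,-0.476,-0.087,0.34,0.087],[0.553,-0.476,-0.087,0.34,0.087]]'
cat > st.py <<'E'
from h import *
np.set_printoptions(precision=3,suppress=True)
s=r.read_state();print(np.array(s['joint_positions']),R.from_quat(s['eef_rot']).as_matrix())
E
python3 st.py
```

```text
time: 5.5
ee_pos: [0.4821, -0.0239, 0.5477]
eef_rot: [0.998, 0.0, 0.019, 0.055]
ft_force: [0.5, -1.1, -0.3]
width: 0.0871
grip_force: 0.0
[ 0.148  0.049 -0.295  1.123  0.138  1.947 -1.664] [[ 0.999 -0.001  0.038]
 [ 0.003 -0.994 -0.11 ]
 [ 0.038  0.11  -0.993]]
```

```bash
python3 -m jog '[[0.1,-0.15,-0.1,0,0.087],[0.1,-0.15,-0.1,0,0.087],[0.1,-0.15,-0.2,0,0.087],[0.1,-0.15,-0.3,0,0.087],[0.1,-0.15,-0.4,0,0.087],[0.1,-0.15,-0.5,0,0.087],[0.1,-0.15,-0.6,0,0.087],[0.1,-0.15,-0.6,0,0.087]]'
python3 st.py; python3 -m jog '[[0.1,0,-0.1,0,0.087],[0.2,0,-0.3,0,0.087],[0.2,0,-0.4,0,0.087],[0.2,0,-0.4,0,0.087],[0.2,0,-0.4,0,0.087],[0.2,0,-0.4,0,0.087]]'
python3 st.py
```

```text
time: 6.3
ee_pos: [0.5252, 0.0457, 0.6144]
eef_rot: [0.997, -0.0, 0.045, 0.057]
ft_force: [0.6, -0.2, 0.4]
width: 0.0868
grip_force: 0.0
[-0.84   0.225  0.84   0.843 -0.058  2.058 -1.62 ] [[ 0.996 -0.005  0.089]
 [ 0.005 -0.993 -0.114]
 [ 0.089  0.114 -0.989]]
time: 6.9
ee_pos: [0.5081, 0.0468, 0.7294]
eef_rot: [0.985, 0.005, 0.173, 0.029]
ft_force: [1.3, 1.2, -1.2]
width: 0.0872
grip_force: 0.0
[-0.317  0.122  0.043  0.636  0.16   2.058 -1.737] [[ 0.94   0.     0.34 ]
 [ 0.02  -0.998 -0.055]
 [ 0.339  0.059 -0.939]]
```

```bash
python3 -m jog '[[0.1,-0.03,-0.2,0,0.087],[0.2,-0.05,-0.4,0,0.087],[0.2,-0.05,-0.4,0,0.087],[0.2,-0.05,-0.4,0,0.087]]'
python3 st.py; python3 -m jog '[[0.1,-0.03,-0.2,0,0.087],[0.2,-0.05,-0.4,0,0.087],[0.2,-0.05,-0.4,0,0.087]]'; python3 st.py
```

```text
time: 7.3
ee_pos: [0.5242, 0.0441, 0.7404]
eef_rot: [0.983, -0.002, 0.182, 0.03]
ft_force: [1.8, -0.2, -1.0]
width: 0.0871
grip_force: 0.0
[-0.792  0.197  0.842  0.58  -0.104  2.058 -1.627] [[ 0.934 -0.014  0.357]
 [ 0.007 -0.998 -0.059]
 [ 0.357  0.058 -0.932]]
time: 7.6
ee_pos: [0.5206, 0.0599, 0.7656]
eef_rot: [0.977, 0.0, 0.21, 0.027]
ft_force: [-0.6, 0.1, -0.5]
width: 0.0869
grip_force: 0.0
[-0.86   0.21   0.939  0.523 -0.145  2.058 -1.635] [[ 0.912 -0.011  0.411]
 [ 0.012 -0.998 -0.053]
 [ 0.411  0.054 -0.91 ]]
```

```bash
for i in 1; do python3 -m jog '[[0.16,-0.03,-0.36,0,0.087],[0.16,-0.03,-0.36,0,0.087],[0.3,-0.03,-0.7,0,0.087],[0.3,-0.03,-0.7,0,0.087],[0.3,-0.03,-0.7,0,0.087],[0.3,-0.03,-0.7,0,0.087]]'; python3 st.py; python3 -m jog '[[0.16,-0.03,-0.36,0,0.087],[0.16,-0.03,-0.36,0,0.087],[0.3,-0.03,-0.7,0,0.087],[0.3,-0.03,-0.7,0,0.087]]'; python3 st.py; done
```

```text
time: 8.2
ee_pos: [0.4724, 0.1721, 0.8103]
eef_rot: [0.959, 0.118, 0.259, -0.006]
ft_force: [4.8, 0.5, 2.4]
width: 0.0874
grip_force: 0.0
[-1.281  0.227  1.34   0.47  -0.328  2.057 -1.57 ] [[ 0.838  0.229  0.496]
 [ 0.223 -0.972  0.072]
 [ 0.499  0.051 -0.865]]
time: 8.6
ee_pos: [0.3986, 0.2919, 0.8398]
eef_rot: [0.921, 0.259, 0.287, -0.052]
ft_force: [26.6, -37.0, 7.6]
width: 0.0871
grip_force: 0.0
[-1.531  0.218  1.34   0.402 -0.362  2.057 -1.558] [[ 0.702  0.506  0.501]
 [ 0.447 -0.861  0.244]
 [ 0.555  0.053 -0.83 ]]
```

The arm drifted left and touched something (wall); back off to the right and down at once.

```bash
python3 -m jog '[[0,0.05,0,0,0.087],[-0.05,0.1,0.03,0,0.087],[-0.1,0.18,0.08,0,0.087],[-0.153,0.255,0.155,0,0.087],[-0.153,0.255,0.155,0,0.087],[-0.153,0.255,0.155,0,0.087],[-0.153,0.255,0.155,0,0.087]]'; python3 st.py
python3 - <<'E'
from h import *
a=r.camera('scene');cv2.imwrite('pics/scene1.png',a['img'][:,:,::-1])
b=r.camera('side');cv2.imwrite('pics/side1.png',b['img'][:,:,::-1])
E
```

```text
time: 9.3
ee_pos: [0.4674, 0.1126, 0.7054]
eef_rot: [0.918, 0.268, 0.288, -0.05]
ft_force: [0.4, -1.5, 0.4]
width: 0.087
grip_force: 0.0
[-1.619 -0.49   0.592  1.156  0.58   1.796 -1.706] [[ 0.691  0.52   0.502]
 [ 0.463 -0.852  0.245]
 [ 0.555  0.063 -0.83 ]]
```

View pics/scene1.png

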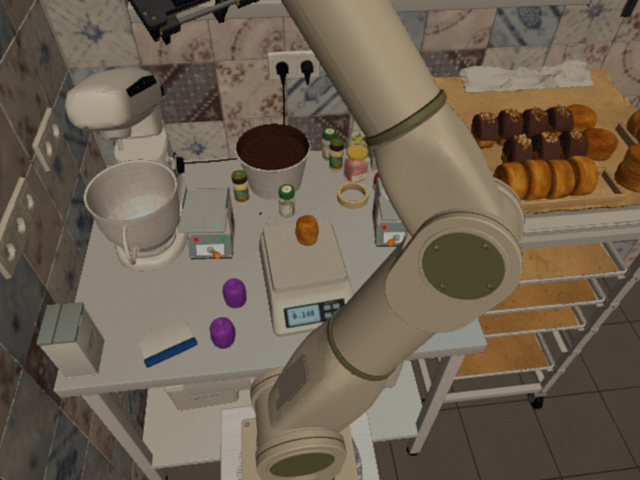

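View pics/side1.png

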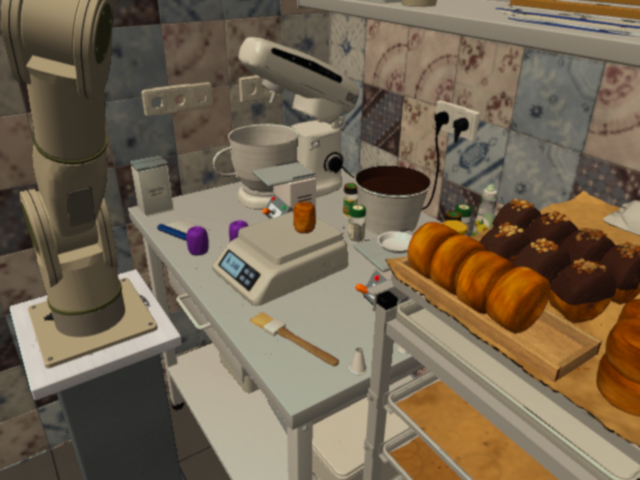

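Scene: roll (307,231), empty lever (217,255), loaded warmer half seen (390,215), lever ~(400,240); elbow out to the right. Side: roll (304,217), large nozzle (358,362), brush (295,340), loaded lever (363,289), empty lever (270,211). I'll fix the tilt heading by saturating on the right-hand side.

```bash
python3 -m jog '[[-0.2,0.17,-0.07,0,0.087],[-0.2,0.17,-0.07,0,0.087],[-0.2,0.17,-0.07,0,0.087],[-0.2,0.17,-0.07,0,0.087],[-0.449,0.377,-0.17,0,0.087],[-0.449,0.377,-0.17,0,0.087],[-0.449,0.377,-0.17,0,0.087],[-0.449,0.377,-0.17,0,0.087],[-0.449,0.377,-0.17,0,0.087],[-0.449,0.377,-0.17,0,0.087],[-0.449,0.377,-0.17,0,0.087],[-0.449,0.377,-0.17,0,0.087]]'; python3 st.py
python3 - <<'E'
from h import *
np.set_printoptions(precision=3,suppress=True)
C={n:r.camera(n) for n in['scene','side']}
for n,c in C.items():
    for l in ['roll','tin','loaded_switch_knob','loaded_warmer_plate','empty_warmer_lip','nozzle_large','nozzle_small','brush','spice']:
        print(n,l,[(np.round(np.array(d['position'])*[640,480],1).tolist(),round(d['p'],2)) for d in r.regions_of(n,l)][:2])
    h=cv2.cvtColor(c['img'],cv2.COLOR_RGB2HSV);m=((h[...,0]<16)&(h[...,0]>4)&(h[...,1]>190)&(h[...,2]>110)).astype(np.uint8)
    k,_,s,ce=cv2.connectedComponentsWithStats(m)
    print(n,[(ce[i].round(1).tolist(),s[i].tolist()) for i in range(1,k) if 5<s[i,4]<2000 and ce[i][1]<320 and ce[i][0]<430])
    cv2.imwrite(f'pics/{n}2.png',c['img'][:,:,::-1])
E
```

```text
time: 10.6
ee_pos: [0.3001, -0.3621, 0.6355]
eef_rot: [0.92, 0.265, 0.285, -0.049]
ft_force: [0.2, -1.6, -0.5]
width: 0.087
grip_force: 0.0
[-0.662 -0.476  1.163  1.087 -0.049  1.908 -0.5  ] [[ 0.697  0.516  0.499]
 [ 0.459 -0.855  0.242]
 [ 0.551  0.061 -0.832]]
scene roll [([222.6, 331.8], 0.85), ([305.8, 231.4], 0.68)]
scene tin [([399.0, 190.6], 0.94)]
scene loaded_switch_knob [([390.1, 237.1], 0.42)]
scene loaded_warmer_plate [([396.7, 219.3], 0.95)]
scene empty_warmer_lip [([210.0, 221.3], 0.94)]
scene nozzle_large [([453.5, 278.3], 0.59)]
scene nozzle_small [([392.5, 236.3], 0.75)]
scene brush [([393.0, 315.1], 0.66)]
scene spice [([285.9, 200.3], 0.8), ([388.8, 314.4], 0.21)]
scene [([307.5, 229.3], [298, 216, 20, 29, 376]), ([390.4, 242.5], [388, 240, 6, 6, 29]), ([216.0, 254.6], [213, 252, 7, 6, 31])]
side roll [([301.3, 220.3], 0.88), ([196.4, 243.4], 0.81)]
side tin [([393.8, 242.7], 0.93), ([361.1, 363.2], 0.51)]
side loaded_switch_knob [([358.4, 288.6], 0.6)]
side loaded_warmer_plate [([377.4, 261.9], 0.72)]
side empty_warmer_lip [([287.4, 186.3], 0.63)]
side nozzle_large [([359.8, 362.1], 0.88)]
side nozzle_small [([400.0, 349.2], 0.63)]
side brush [([286.6, 333.0], 0.78)]
side spice [([356.8, 226.3], 0.61)]
side [([301.6, 214.3], [293, 202, 20, 30, 378]), ([265.2, 210.5], [263, 209, 6, 5, 22]), ([427.7, 244.7], [408, 223, 48, 47, 589]), ([418.0, 230.0], [414, 226, 9, 9, 9]), ([361.1, 288.0], [356, 284, 11, 9, 65])]
```

```bash
python3 - <<'E'
from h import *
np.set_printoptions(precision=3,suppress=True)
a=r.camera('scene');b=r.camera('side')
for n,p,q in [('roll',(307.5,230),(302.5,217)),('eknob',(216.2,254.8),(265.5,210.7)),('lknob',(390.6,242.8),(361.1,288)),('tin',(399,190.6),(393.8,242.7))]:
    print(n,*tri([ray(a,*p),ray(b,*q)]))
i=cv2.resize(np.hstack([a['img'][165:260,355:450,::-1],b['img'][215:310,340:435,::-1]]),(798,399),interpolation=cv2.INTER_CUBIC)
cv2.imwrite('pics/crop2.png',i)
E
python3 -m jog '[[0.04,0.1,-0.26,0,0.087],[0.04,0.1,-0.26,0,0.087],[0.04,0.1,-0.26,0,0.087],[0.08,0.15,-0.5,0,0.087],[0.08,0.15,-0.5,0,0.087],[0.08,0.15,-0.5,0,0.087]]'; python3 st.py
```

```text
roll [ 0.518 -0.073  0.148] [0.0009418242202776421, 0.0009418242202777807]
eknob [0.539 0.166 0.059] [0.0002672025588110509, 0.00026720255881107214]
lknob [ 0.531 -0.299  0.059] [0.0013373920137092845, 0.0013373920137093457]
tin [ 0.602 -0.323  0.173] [0.005358887349566282, 0.0053588873495662125]
time: 12.3
ee_pos: [0.2842, -0.395, 0.7117]
eef_rot: [0.917, 0.256, 0.306, -0.03]
ft_force: [-0.5, -0.6, -0.3]
width: 0.0869
grip_force: 0.0
[-0.924 -0.475  1.339  0.762  0.002  2.058 -0.532] [[ 0.682  0.488  0.545]
 [ 0.452 -0.867  0.211]
 [ 0.575  0.102 -0.812]]
```

View pics/crop2.png

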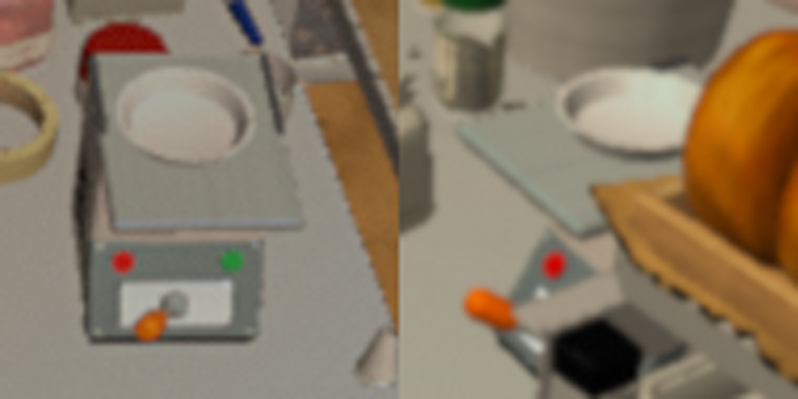

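The crop shows the tin on the plate (centre about (399,192) in scene) and the loaded lever at left/red, off. Knob and roll heights check (0.059, 0.148). The elbow is swivelled out, so I go low and out to unwind it, then push up again.

```bash
python3 -m jog '[[-0.34,0.107,0.217,0,0.087],[-0.34,0.107,0.217,0,0.087],[-0.34,0.107,0.217,0,0.087],[-0.34,0.107,0.217,0,0.087],[-0.34,0.107,0.217,0,0.087],[-0.34,0.107,0.217,0,0.087],[-0.34,0.107,0.217,0,0.087],[-0.34,0.107,0.217,0,0.087],[-0.34,0.107,0.217,0,0.087]]'; python3 st.py
python3 - <<'E'
from h import *
np.set_printoptions(precision=3,suppress=True)
a=r.camera('scene');b=r.camera('side')
print('tray',tri([ray(a,470,213),ray(b,388,262)]))
cc=lambda x,y:(355+x/4.2,165+y/4.2)
for n,p,z in [('FL',(112,224),.157),('FR',(302,222),.157),('BL',(92,56),.16),('BR',(265,54),.16),('tin',(184,115),.175),('tinL',(117,112),.175),('tinR',(254,112),.175)]: print(n,atz(*ray(a,*cc(*p)),z))
dd=lambda x,y:(160+x/3,170+y/3)
for n,p in [('FL',(57,184)),('FR',(195,186)),('BL',(78,57)),('BR',(206,52))]: print('E',n,atz(*ray(a,*dd(*p)),.16))
E
```

```text
time: 13.2
ee_pos: [0.221, -0.4605, 0.3968]
eef_rot: [0.92, 0.25, 0.301, -0.01]
ft_force: [0.6, -0.4, 0.4]
width: 0.0871
grip_force: 0.0
[-0.308 -0.498  1.339  1.594 -0.108  1.518 -0.004] [[ 0.694  0.466  0.548]
 [ 0.454 -0.875  0.169]
 [ 0.558  0.131 -0.819]]
tray (array([ 0.46 , -0.456,  0.233]), [0.0036729732087038766, 0.003672973208703749])
FL [ 0.531 -0.264  0.157]
FR [ 0.52  -0.38   0.157]
BL [ 0.678 -0.281  0.16 ]
BR [ 0.668 -0.394  0.16 ]
tin [ 0.601 -0.323  0.175]
tinL [ 0.609 -0.281  0.175]
tinR [ 0.599 -0.367  0.175]
E FL [0.539 0.242 0.16 ]
E FR [0.524 0.13  0.16 ]
E BL [0.69  0.233 0.16 ]
E BR [0.684 0.121 0.16 ]
```

```bash
python3 -m jog '[[0.51,-0.02,0.284,0,0.087],[0.51,-0.02,0.284,0,0.087],[0.51,-0.02,0.284,0,0.087],[0.51,-0.02,0.284,0,0.087],[0.51,-0.02,0.284,0,0.087],[0.51,-0.02,0.284,0,0.087],[0.51,-0.02,0.284,0,0.087],[0.51,-0.02,0.284,0,0.087],[0.51,-0.02,0.284,0,0.087],[0.51,-0.02,0.284,0,0.087],[0.51,-0.02,0.284,0,0.087]]'; python3 st.py
```

```text
time: 14.4
ee_pos: [0.6953, -0.1786, 0.446]
eef_rot: [0.92, 0.251, 0.301, -0.009]
ft_force: [-0.3, -0.5, 1.9]
width: 0.0869
grip_force: 0.0
[-0.457  0.188  0.976  1.399 -0.61   1.217 -0.468] [[ 0.693  0.468  0.549]
 [ 0.457 -0.873  0.169]
 [ 0.558  0.134 -0.819]]
```

```bash
python3 -m jog '[[-0.4,0.175,-0.37,0,0.087],[-0.4,0.175,-0.37,0,0.087],[-0.4,0.175,-0.37,0,0.087],[-0.4,0.175,-0.37,0,0.087],[-0.4,0.175,-0.37,0,0.087],[-0.4,0.175,-0.37,0,0.087],[-0.4,0.175,-0.37,0,0.087],[-0.4,0.175,-0.37,0,0.087],[-0.4,0.175,-0.37,0,0.087],[-0.4,0.175,-0.37,0,0.087],[-0.4,0.175,-0.37,0,0.087],[-0.4,0.175,-0.37,0,0.087]]'; python3 st.py
```

```text
time: 15.6
ee_pos: [0.2974, -0.5769, 0.5473]
eef_rot: [0.92, 0.251, 0.301, -0.01]
ft_force: [1.8, -0.4, 0.1]
width: 0.0872
grip_force: 0.0
[ 0.856  0.529  0.982  0.84  -1.133  2.056  0.259] [[ 0.693  0.468  0.548]
 [ 0.455 -0.874  0.17 ]
 [ 0.558  0.132 -0.819]]
```

```bash
python3 -m jog '[[0.2,0.05,-0.3,0,0.087],[0.2,0.05,-0.3,0,0.087],[0.2,0.05,-0.3,0,0.087],[0.2,0.05,-0.3,0,0.087]]'; python3 st.py
```

```text
time: 16.0
ee_pos: [0.3145, -0.5762, 0.5827]
eef_rot: [0.922, 0.259, 0.287, -0.032]
ft_force: [1.2, -0.2, -1.9]
width: 0.087
grip_force: 0.0
[ 1.225  0.541  0.194  0.544 -0.779  2.058 -0.007] [[ 0.701  0.496  0.512]
 [ 0.459 -0.863  0.209]
 [ 0.546  0.089 -0.833]]
```

```bash
python3 -m jog '[[0.2,0.05,-0.3,0,0.087],[0.2,0.05,-0.3,0,0.087],[0.2,0.05,-0.3,0,0.087],[0.2,0.05,-0.3,0,0.087]]'; python3 st.py;  python3 -m jog '[[0.2,0.05,-0.3,0,0.087],[0.2,0.05,-0.3,0,0.087],[0.2,0.05,-0.3,0,0.087],[0.2,0.05,-0.3,0,0.087]]'; python3 st.py
```

```text
time: 16.4
ee_pos: [0.3293, -0.5591, 0.6139]
eef_rot: [0.922, 0.259, 0.288, -0.03]
ft_force: [1.7, 0.5, -0.1]
width: 0.0872
grip_force: 0.0
[ 1.445  0.587 -0.587  0.415 -0.293  2.058 -0.22 ] [[ 0.7    0.495  0.515]
 [ 0.46  -0.864  0.204]
 [ 0.546  0.094 -0.833]]
time: 16.8
ee_pos: [0.3444, -0.567, 0.6595]
eef_rot: [0.92, 0.25, 0.3, 0.02]
ft_force: [2.5, 0.3, -0.5]
width: 0.0871
grip_force: 0.0
[ 1.377  0.605 -0.565  0.264 -0.271  2.058 -0.264] [[ 0.695  0.448  0.563]
 [ 0.472 -0.874  0.113]
 [ 0.543  0.188 -0.819]]
```

```bash
python3 -m jog '[[0.2,0.05,-0.3,0,0.087],[0.2,0.05,-0.3,0,0.087],[0.2,0.05,-0.3,0,0.087],[0.2,0.05,-0.3,0,0.087]]'; python3 st.py;  python3 -m jog '[[0.2,0.05,-0.3,0,0.087],[0.2,0.05,-0.3,0,0.087],[0.2,0.05,-0.3,0,0.087]]'; python3 st.py
```

```text
time: 17.2
ee_pos: [0.385, -0.5131, 0.7315]
eef_rot: [0.91, 0.246, 0.328, 0.05]
ft_force: [0.1, 0.6, 0.8]
width: 0.0868
grip_force: 0.0
[ 1.262  0.559 -0.495  0.161 -0.341  2.058 -0.383] [[ 0.663  0.416  0.623]
 [ 0.482 -0.874  0.07 ]
 [ 0.573  0.253 -0.779]]
time: 17.5
ee_pos: [0.3763, -0.4632, 0.7865]
eef_rot: [0.906, 0.235, 0.343, 0.072]
ft_force: [0.6, 1.0, -0.2]
width: 0.0872
grip_force: 0.0
[ 1.262  0.472 -0.491  0.161 -0.379  2.058 -0.458] [[ 0.653  0.377  0.656]
 [ 0.476 -0.879  0.031]
 [ 0.588  0.292 -0.754]]
```

```bash
python3 -m jog '[[0.2,0.05,-0.3,0.1,0],[0.2,0.05,-0.3,0.2,0]]'; python3 st.py; python3 - <<'E'
from h import *
np.set_printoptions(precision=3,suppress=True)
a=r.camera('scene')
for n,p,z in [('scaleL',(264,250),.084),('scale FL',(274,330),.03),('panL',(261,230),.111),('panBL',(265,227),.111),('panFL',(277,290),.111),('panFR',(345,277),.111),('bowlR',(181,200),.15),('bowlbaseR',(187,250),0.02),('bowlbaseF',(150,266),0.02),('bowlF',(140,245),0.1),('purple1',(234,292),.035),('purple2',(222,332),.035)]: print(n,atz(*ray(a,*p),z))
E
```

```text
time: 17.7
ee_pos: [0.3605, -0.4326, 0.8225]
eef_rot: [0.922, 0.128, 0.361, 0.054]
ft_force: [0.5, -0.8, -0.9]
width: 0.0777
grip_force: 0.0
[ 1.273  0.411 -0.433  0.161 -0.452  2.059 -0.708] [[ 0.706  0.197  0.68 ]
 [ 0.275 -0.962 -0.007]
 [ 0.652  0.192 -0.733]]
scaleL [0.52  0.04  0.084]
scale FL [0.313 0.03  0.03 ]
panL [0.566 0.044 0.111]
panBL [0.575 0.033 0.111]
panFL [0.371 0.015 0.111]
panFR [ 0.391 -0.151  0.111]
bowlR [0.66  0.246 0.15 ]
bowlbaseR [0.597 0.251 0.02 ]
bowlbaseF [0.552 0.346 0.02 ]
bowlF [0.558 0.353 0.1  ]
purple1 [0.431 0.123 0.035]
purple2 [0.318 0.152 0.035]
```

Tilt is now 43° and heading −0.6°. Square the tool y axis and go over the middle at safe height; opening 46 mm to straddle the lever.

```bash
python3 -m jog '[[-0.058,-0.47,0.33,0.1,0.046],[-0.058,-0.47,0.33,0.2,0.046],[-0.058,-0.47,0.33,0.286,0.046],[-0.058,-0.47,0.33,0.286,0.046],[-0.058,-0.47,0.33,0.286,0.046],[-0.058,-0.47,0.33,0.286,0.046],[-0.058,-0.47,0.33,0.286,0.046],[-0.058,-0.47,0.33,0.286,0.046],[-0.058,-0.47,0.33,0.286,0.046],[-0.058,-0.47,0.33,0.286,0.046],[-0.058,-0.47,0.33,0.286,0.046],[-0.058,-0.47,0.33,0.286,0.046]]'; python3 st.py; cat > go.py <<'E'
from h import *
import sys
s=r.read_state();t=np.array([float(x) for x in sys.argv[1:4]])
v=R.from_quat(s['eef_rot']).as_matrix().T@(t-s['ee_pos']);print('tool delta',v.round(4),np.linalg.norm(v).round(3))
E
python3 go.py .441 .166 .165
```

```text
time: 18.95
ee_pos: [0.4357, -0.1347, 0.5782]
eef_rot: [0.931, 0.008, 0.364, -0.008]
ft_force: [0.7, -0.1, 0.1]
width: 0.0458
grip_force: 0.0
[ 1.009 -0.5   -0.283  1.67  -0.626  1.376 -0.896] [[ 0.735  0.02   0.678]
 [ 0.009 -1.     0.02 ]
 [ 0.678 -0.009 -0.735]]
tool delta [-0.2735 -0.2969  0.3135] 0.511
```

```bash
python3 -m jog '[[-0.05,-0.15,0.1,0,0.046],[-0.05,-0.15,0.1,0,0.046],[-0.05,-0.15,0.1,0,0.046],[-0.05,-0.15,0.1,0,0.046],[-0.27,-0.297,0.313,0,0.046],[-0.27,-0.297,0.313,0,0.046],[-0.27,-0.297,0.313,0,0.046],[-0.27,-0.297,0.313,0,0.046],[-0.27,-0.297,0.313,0,0.046],[-0.27,-0.297,0.313,0,0.046],[-0.27,-0.297,0.313,0,0.046],[-0.27,-0.297,0.313,0,0.046]]'; python3 st.py;python3 go.py .441 .166 .165
```

```text
time: 20.15
ee_pos: [0.4515, 0.1534, 0.2023]
eef_rot: [0.932, 0.012, 0.362, -0.01]
ft_force: [-0.7, 0.9, 1.0]
width: 0.0459
grip_force: 0.0
[ 0.009 -0.474 -0.607  2.41   0.255  0.507 -2.362] [[ 0.738  0.029  0.674]
 [ 0.014 -1.     0.028]
 [ 0.675 -0.011 -0.738]]
tool delta [-0.0327 -0.0125  0.0208] 0.041
```

```bash
cat > wk.py <<'E'
from h import *
np.set_printoptions(precision=3,suppress=True)
for n in ['wrist','scene','side']:
    c=r.camera(n);h=cv2.cvtColor(c['img'],cv2.COLOR_RGB2HSV);m=((h[...,0]<16)&(h[...,0]>4)&(h[...,1]>190)&(h[...,2]>110)).astype(np.uint8)
    k,_,s,ce=cv2.connectedComponentsWithStats(m)
    for i in range(1,k):
        if s[i,4]>12 and s[i,4]<4000 and (n=='wrist' or (ce[i][0]<425 and ce[i][1]<320)): print(n,ce[i].round(1),s[i,4],atz(*ray(c,*ce[i]),.06))
    cv2.imwrite(f'pics/{n}_w.png',c['img'][:,:,::-1])
E
python3 wk.py; python3 go.py .543 .166 .055
```

```text
scene [307.5 229.4] 346 [ 0.601 -0.081  0.06 ]
scene [390.4 242.5] 29 [ 0.529 -0.298  0.06 ]
side [301.8 214.2] 375 [0.615 0.088 0.06 ]
side [265.2 210.5] 22 [0.538 0.165 0.06 ]
side [361.1 288. ] 65 [ 0.532 -0.3    0.06 ]
tool delta [-0.0388 -0.0123  0.1719] 0.177
```

```bash
python3 -m jog '[[-0.039,-0.012,0.03,0,0.046],[-0.039,-0.012,0.07,0,0.046],[-0.039,-0.012,0.1,0,0.046],[-0.039,-0.012,0.1,0,0.046]]'; python3 st.py;python3 go.py .543 .166 .055
```

```text
time: 20.7
ee_pos: [0.4855, 0.1613, 0.1361]
eef_rot: [0.929, 0.01, 0.369, -0.002]
ft_force: [0.1, -0.9, -0.3]
width: 0.0456
grip_force: 0.0
[ 0.634 -0.395 -1.178  2.41   0.196  0.247 -2.362] [[ 0.728  0.02   0.685]
 [ 0.017 -1.     0.011]
 [ 0.686  0.003 -0.728]]
tool delta [-0.0137 -0.0038  0.0985] 0.1
```

```bash
python3 -m jog '[[-0.013,-0.004,0.03,0,0.046],[-0.013,-0.004,0.06,0,0.046],[-0.013,-0.004,0.08,0,0.046],[-0.013,-0.004,0.08,0,0.046]]'; python3 st.py;python3 go.py .543 .166 .055
```

```text
time: 21.1
ee_pos: [0.5161, 0.141, 0.1003]
eef_rot: [0.928, 0.014, 0.373, -0.016]
ft_force: [-0.0, -0.5, -1.3]
width: 0.0459
grip_force: 0.0
[ 1.026 -0.293 -1.462  2.415  0.536  0.069 -2.603] [[ 0.722  0.037  0.691]
 [ 0.013 -0.999  0.039]
 [ 0.692 -0.019 -0.722]]
tool delta [-0.0116 -0.0231  0.0522] 0.058
```

The arm runs into joint limits here. Fit a quick kinematic model to the recorded joint and pose pairs, to see which tilt and heading are comfortable.

```bash
cat > kin.py <<'E'
import numpy as np, itertools
from scipy.spatial.transform import Rotation as R
from scipy.optimize import least_squares
D=[([1.207,.332,-.065,1.46,.022,1.35,-.088],[.209,-.589,.223],[.9855,.1696,-.0002,-.0007]),
([.944,.362,.392,.683,-.158,2.058,0],[.1989,-.5617,.5841],[.985,.169,.005,.029]),
([.148,.049,-.295,1.123,.138,1.947,-1.664],[.4821,-.0239,.5477],[.998,0,.019,.055]),
([-.84,.225,.84,.843,-.058,2.058,-1.62],[.5252,.0457,.6144],[.997,0,.045,.057]),
([-1.619,-.49,.592,1.156,.58,1.796,-1.706],[.4674,.1126,.7054],[.918,.268,.288,-.05]),
([-.308,-.498,1.339,1.594,-.108,1.518,-.004],[.221,-.4605,.3968],[.92,.25,.301,-.01]),
([-.457,.188,.976,1.399,-.61,1.217,-.468],[.6953,-.1786,.446],[.92,.251,.301,-.009]),
([1.262,.559,-.495,.161,-.341,2.058,-.383],[.385,-.5131,.7315],[.91,.246,.328,.05]),
([1.009,-.5,-.283,1.67,-.626,1.376,-.896],[.4357,-.1347,.5782],[.931,.008,.364,-.008]),
([1.026,-.293,-1.462,2.415,.536,.069,-2.603],[.5161,.141,.1003],[.928,.014,.373,-.016])]
lo=np.array([-2.6,-.5,-1.47,.16,-1.27,.06,-2.6]);hi=np.array([2.6,2.12,1.34,2.42,4.41,2.06,2.6])
rz=lambda a:R.from_euler('z',a).as_matrix(); ry=lambda a:R.from_euler('y',a).as_matrix()
def fk(q,p,s):
    L=p[:7];o=p[7:14];a=np.array(q)*s+o
    T=rz(a[0]);x=np.array([0,0,L[0]])
    x=x+T@[L[4],0,0]; T=T@ry(a[1]);T=T@rz(a[2]);x=x+T@[L[5],0,L[1]];T=T@ry(a[3]);x=x+T@[-L[5],0,0];T=T@rz(a[4]);x=x+T@[L[6],0,L[2]];T=T@ry(a[5])@rz(a[6]);x=x+T@[0,0,L[3]]
    return x,T
def res(p,s): 
    out=[]
    for q,x,w in D:
        X,T=fk(q,p,s);out+=[*(X-x),*(.3*(R.from_matrix(T).inv()*R.from_quat(w)).as_rotvec())]
    return np.array(out)
if __name__=='__main__':
    best=None
    for s3,s5,s7 in itertools.product([1,-1],repeat=3):
      for c in(0,np.pi):
        s=np.array([-1,1,s3,1,s5,1,s7]);p0=np.r_[.26,.45,.49,.35,0,0,0,np.zeros(6),c]
        f=least_squares(res,p0,args=(s,))
        if best is None or f.cost<best[0]: best=(f.cost,f.x,s)
    print(best); np.savez('kin.npz',p=best[1],s=best[2])
    print(np.abs(res(best[1],best[2])).max())
E
python3 kin.py
```

```text
(np.float64(0.0018025896342640571), array([ 2.57202698e-01,  4.39420898e-01,  4.91841166e-01,  3.29185339e-01,
       -4.63627142e-03,  8.48766884e-03,  1.55468500e-02, -2.34992245e-02,
        3.22201508e-04, -4.20577542e-02,  1.24280392e-02,  2.18157883e-03,
       -1.02445142e-02,  1.51355984e+00]), array([-1,  1, -1,  1, -1,  1, -1]))
0.023027172063613988
```

```bash
cat > ik.py <<'E'
from kin import *
K=np.load('kin.npz');p,s=K['p'],K['s']
def Rt(t,h,flip=0):
    T=rz(h)@ry(-t)@np.diag([1,-1,-1.]);return T@rz(np.pi*flip)
def ik(x,T,seeds):
    b=(-1,None)
    for q0 in seeds:
        def f(q):
            X,A=fk(q,p,s);return np.r_[(X-x)*3,R.from_matrix(A.T@T).as_rotvec(),.02*((q-(lo+hi)/2)/(hi-lo))*2*.3]
        g=least_squares(f,np.clip(q0,lo+.01,hi-.01),bounds=(lo,hi),max_nfev=60)
        X,A=fk(g.x,p,s);e=np.linalg.norm(X-x)+.1*np.linalg.norm(R.from_matrix(A.T@T).as_rotvec())
        m=np.min(np.minimum(g.x-lo,hi-g.x)) if e<.004 else -1
        if m>b[0]: b=(m,g.x)
    return b
if __name__=='__main__':
    np.set_printoptions(precision=2,suppress=True)
    rng=np.random.default_rng(0);S=[rng.uniform(lo,hi) for _ in range(14)]
    for n,x in [('E',(.543,.166,.055)),('roll',(.53,-.073,.137)),('tin',(.613,-.323,.188)),('L',(.535,-.299,.055))]:
        for t in(.58,.66,.75):
            for h in((0,.2) if n=='E' else (0,-.2)):
                for fl in(0,1):
                    m,q=ik(np.array(x),Rt(t,h,fl),S);print(n,t,h,fl,round(m,2),q)
E
time python3 ik.py
```

```text
E 0.58 0 0 0.0 [-1.11  0.17  0.62  2.24  0.56  0.28 -2.6 ]
E 0.58 0 1 0.18 [-1.24  0.19  0.75  2.24  0.46  0.27  0.64]
E 0.58 0.2 0 0.15 [-0.3   0.12 -0.12  2.26  0.5   0.21 -2.25]
E 0.58 0.2 1 0.16 [-0.03  0.12 -0.4   2.26  0.64  0.23  0.77]
E 0.66 0 0 0.07 [-1.62  0.33  1.16  2.29  0.01  0.13 -2.15]
E 0.66 0 1 0.11 [-0.25  0.14 -0.31  2.31  1.33  0.35 -0.18]
E 0.66 0.2 0 0.01 [-1.14  0.15  0.73  2.31  0.09  0.07 -1.9 ]
E 0.66 0.2 1 0.09 [-0.2   0.11 -0.26  2.33  1.34  0.15  0.04]
E 0.75 0 0 0.05 [-0.32  0.14 -0.27  2.37  1.75  0.39  2.52]
E 0.75 0 1 0.05 [-0.26  0.15 -0.33  2.37  1.75  0.4  -0.62]
E 0.75 0.2 0 0.0 [-0.12  0.12 -0.34  2.42  2.32  0.22  2.21]
E 0.75 0.2 1 0.0 [ 0.94  0.47 -1.47  2.42  1.95  0.55 -0.32]
roll 0.58 0 0 0.15 [ 0.16 -0.11 -0.01  2.27 -0.28  0.43 -1.18]
roll 0.58 0 1 0.15 [-0.05 -0.12  0.18  2.27 -0.22  0.42  1.9 ]
roll 0.58 -0.2 0 0.15 [ 0.1  -0.12 -0.07  2.27  0.14  0.41 -1.84]
roll 0.58 -0.2 1 0.15 [-0.12 -0.12  0.14  2.27  0.21  0.41  1.23]
roll 0.66 0 0 0.09 [ 0.16 -0.14  0.01  2.33 -0.45  0.33 -1.  ]
roll 0.66 0 1 0.09 [-0.23 -0.15  0.36  2.33 -0.25 
[... 1240 characters left out ...]
1.7   0.55 -1.22  2.08  0.36  0.38  1.94]
L 0.58 -0.2 0 0.29 [ 0.6   0.23 -0.    2.13 -0.82  0.36 -0.45]
L 0.58 -0.2 1 0.24 [ 1.62  0.44 -1.17  2.13  0.55  0.3   1.49]
L 0.66 0 0 0.29 [ 1.13  0.29 -0.46  2.13 -0.96  0.42 -0.01]
L 0.66 0 1 0.04 [ 1.87  0.78 -1.43  2.14  0.93  0.4   1.51]
L 0.66 -0.2 0 0.15 [ 1.24  0.27 -0.66  2.18 -0.84  0.21 -0.32]
L 0.66 -0.2 1 0.17 [ 1.73  0.51 -1.28  2.19  0.93  0.23  1.17]
L 0.75 0 0 0.13 [ 1.85  0.66 -1.3   2.17  0.4   0.19 -1.13]
L 0.75 0 1 0.0 [ 1.94  0.89 -1.47  2.19  1.18  0.36  1.35]
L 0.75 -0.2 0 0.0 [ 1.7   0.46 -1.2   2.26  1.54  0.06 -2.6 ]
L 0.75 -0.2 1 0.03 [ 1.87  0.74 -1.44  2.27  1.67  0.33  0.59]
real	0m25.752s
user	0m26.261s
sys	0m0.044s
```

Smaller tilt, or the tool half-turned about its axis, is comfortable at the empty lever. Retreat and give the tool a half turn (same grasp).

```bash
python3 -m jog '[[0,0,-0.04,0,0.046],[0,0.01,-0.08,0,0.046],[0.02,0.01,-0.13,-0.1,0.046],[0.05,0.01,-0.17,-0.25,0.046],[0.082,0.013,-0.22,-0.4,0.046],[0.082,0.013,-0.24,-0.55,0.046],[0.082,0.013,-0.24,-0.7,0.046],[0.082,0.013,-0.24,-0.85,0.046],[0.082,0.013,-0.24,-1.0,0.046],[0.082,0.013,-0.24,-1.15,0.046],[0.082,0.013,-0.24,-1.3,0.046],[0.082,0.013,-0.24,-1.45,0.046]]'; python3 st.py; python3 -m jog '[[0,0,0,-0.15,0.046],[0,0,0,-0.3,0.046],[0,0,0,-0.45,0.046],[0,0,0,-0.6,0.046],[0,0,0,-0.75,0.046],[0,0,0,-0.9,0.046],[0,0,0,-1.05,0.046],[0,0,0,-1.2,0.046],[0,0,0,-1.35,0.046],[0,0,0,-1.5,0.046],[0,0,0,-1.69,0.046],[0,0,0,-1.69,0.046]]'; python3 st.py
```

```text
time: 22.3
ee_pos: [0.4551, 0.1401, 0.2639]
eef_rot: [0.894, 0.263, 0.348, 0.102]
ft_force: [0.4, -3.0, 1.0]
width: 0.046
grip_force: 0.0
[-0.327 -0.5   -0.305  2.327  0.42   0.72  -1.876] [[ 0.62   0.4    0.675]
 [ 0.542 -0.84   0.001]
 [ 0.568  0.365 -0.737]]
time: 23.5
ee_pos: [0.4535, 0.145, 0.2618]
eef_rot: [0.393, 0.846, 0.158, 0.324]
ft_force: [0.1, -0.4, -0.8]
width: 0.0461
grip_force: 0.0
[-0.611 -0.499 -0.102  2.339  0.578  0.786 -0.322] [[-0.481  0.562  0.672]
 [ 0.767  0.641  0.013]
 [-0.423  0.522 -0.74 ]]
```

```bash
python3 -m jog '[[0,0,0,-0.15,0.046],[0,0,0,-0.3,0.046],[0,0,0,-0.45,0.046],[0,0,0,-0.6,0.046],[0,0,0,-0.75,0.046],[0,0,0,-0.889,0.046],[0,0,0,-0.889,0.046]]'; python3 st.py; python3 go.py .489 .165 .114;python3 go.py .543 .166 .055; cat > sim.py <<'E'
from ik import *
from bench import r
np.set_printoptions(precision=2,suppress=True)
st=r.read_state();q=np.array(st['joint_positions']);T=R.from_quat(st['eef_rot']).as_matrix();x0=np.array(st['ee_pos'])
off=x0-fk(q,p,s)[0];print(off)
for via in ([(.489,.165,.114),(.543,.166,.055)],[(.46,.165,.14),(.543,.166,.055)]):
    qq=q.copy();x=x0
    for v in via:
        for k in range(1,5):
            X=x+(np.array(v)-x)*k/4
            def f(z):
                P,A=fk(z,p,s);return np.r_[(P+off-X)*10,R.from_matrix(A.T@T).as_rotvec()*3,.05*(z-qq)]
            g=least_squares(f,np.clip(qq,lo+1e-3,hi-1e-3),bounds=(lo,hi));qq=g.x
        P,A=fk(qq,p,s);print(v,qq,np.linalg.norm(P+off-X).round(4),np.linalg.norm(R.from_matrix(A.T@T).as_rotvec()).round(3));x=np.array(v)
E
python3 sim.py
```

```text
time: 24.2
ee_pos: [0.4535, 0.145, 0.2617]
eef_rot: [-0.007, 0.933, 0.004, 0.36]
ft_force: [0.2, -0.2, -1.3]
width: 0.0463
grip_force: 0.0
[-0.623 -0.5   -0.093  2.34   0.586  0.789  0.558] [[-0.74  -0.017  0.672]
 [-0.011  1.     0.013]
 [-0.673  0.002 -0.74 ]]
tool delta [0.0729 0.019  0.1335] 0.153
tool delta [0.0726 0.019  0.2134] 0.226
[ 0.02 -0.01  0.  ]
(0.489, 0.165, 0.114) [ 0.59 -0.35 -1.18  2.42  0.27  0.26  0.69] 0.0078 0.028
(0.543, 0.166, 0.055) [ 1.05 -0.33 -1.47  2.42 -0.78  0.12  1.83] 0.034 0.043
(0.46, 0.165, 0.14) [ 0.3  -0.4  -0.93  2.42  0.23  0.4   0.72] 0.0128 0.047
(0.543, 0.166, 0.055) [ 1.04 -0.33 -1.47  2.42 -0.74  0.11  1.79] 0.034 0.043
```

```bash
python3 - <<'E'
t=open('kin.py').read()
i=t.index('def fk');j=t.index('def res');k=t.index("if __name__")
fk='''S=np.array([-1,1,-1,1,-1,1,-1]);O=np.array([0,0,0,0,0,0,np.pi/2])
def fk(q,p,s=None):
    a=np.array(q)*S+O+np.r_[p[24:30],p[30]];L=p[:24].reshape(8,3);x=L[0].copy();T=np.eye(3)
    for n in range(7):
        T=T@(rz(a[n]) if n%2==0 else ry(a[n]));x=x+T@L[n+1]
    return x,T
D+=[([1.225,.541,.194,.544,-.779,2.058,-.007],[.3145,-.5762,.5827],[.922,.259,.287,-.032]),
([.856,.529,.982,.84,-1.133,2.056,.259],[.2974,-.5769,.5473],[.92,.251,.301,-.01]),
([.009,-.474,-.607,2.41,.255,.507,-2.362],[.4515,.1534,.2023],[.932,.012,.362,-.01]),
([.634,-.395,-1.178,2.41,.196,.247,-2.362],[.4855,.1613,.1361],[.929,.01,.369,-.002]),
([-.611,-.499,-.102,2.339,.578,.786,-.322],[.4535,.145,.2618],[.393,.846,.158,.324]),
([-.623,-.5,-.093,2.34,.586,.789,.558],[.4535,.145,.2617],[-.007,.933,.004,.36]),
([1.445,.587,-.587,.415,-.293,2.058,-.22],[.3293,-.5591,.6139],[.922,.259,.288,-.03]),
([-1.281,.227,1.34,.47,-.328,2.057,-1.57],[.4724,.1721,.8103],[.959,.118,.259,-.006]),
([-.924,-.475,1.339,.762,.002,2.058,-.532],[.2842,-.395,.7117],[.917,.256,.306,-.03])]
'''
main='''if __name__=='__main__':
    p0=np.zeros(31);p0[2]=.26;p0[8]=.44*0;p0[3*3+2]=.44;p0[3*5+2]=.49;p0[3*7+2]=.33
    f=least_squares(lambda p:np.r_[res(p,None),.01*(p-p0)],p0);p=f.x
    np.set_printoptions(precision=4,suppress=True)
    print(p[:24].reshape(8,3),p[24:]);e=res(p,None).reshape(-1,6);print(np.linalg.norm(e[:,:3],axis=1),np.linalg.norm(e[:,3:],axis=1)/.3)
    np.savez('kin.npz',p=p,s=S)
'''
open('kin.py','w').write(t[:i]+fk+t[j:k]+main)
E
python3 kin.py; python3 sim.py
```

```text
[[-0.      0.0001  0.2591]
 [-0.0001 -0.0109 -0.0009]
 [-0.     -0.0109  0.0042]
 [ 0.0001 -0.0117  0.4442]
 [-0.0006 -0.0117 -0.    ]
 [ 0.0003 -0.0002  0.49  ]
 [-0.0002 -0.0002  0.0108]
 [-0.      0.0001  0.3408]] [-0.0003 -0.0002 -0.0002  0.0005  0.0001 -0.0006 -0.0003]
[0.0002 0.0004 0.0002 0.0002 0.0002 0.0003 0.0002 0.0004 0.0002 0.0001
 0.0004 0.0003 0.0004 0.0004 0.0001 0.0002 0.0002 0.0001 0.0003] [0.0023 0.0009 0.001  0.0003 0.0007 0.0022 0.0012 0.0015 0.0014 0.0021
 0.0006 0.0014 0.0015 0.0003 0.0011 0.0014 0.0005 0.0021 0.0012]
[-0. -0. -0.]
(0.489, 0.165, 0.114) [ 0.03 -0.14 -0.7   2.42  1.01  0.41  0.03] 0.0008 0.003
(0.543, 0.166, 0.055) [ 0.04  0.15 -0.66  2.36  1.58  0.46 -0.42] 0.0 0.0
(0.46, 0.165, 0.14) [ 0.39 -0.38 -1.01  2.42  0.32  0.35  0.63] 0.0035 0.014
(0.543, 0.166, 0.055) [ 0.55  0.31 -1.19  2.34  1.65  0.62 -0.37] 0.0001 0.0
```

The model now fits to 0.4 mm and predicts the approach works. Go to the pre-point, then in over the lever.

```bash
python3 -m jog '[[0.025,0.007,0.045,0,0.046],[0.05,0.013,0.09,0,0.046],[0.073,0.019,0.134,0,0.046],[0.073,0.019,0.134,0,0.046],[0.073,0.019,0.134,0,0.046]]'; python3 st.py; python3 go.py .543 .166 .055
```

```text
time: 24.7
ee_pos: [0.4893, 0.1581, 0.1396]
eef_rot: [-0.005, 0.93, -0.006, 0.369]
ft_force: [-0.0, -0.5, -0.2]
width: 0.0463
grip_force: 0.0
[ 0.049 -0.214 -0.708  2.412  0.868  0.426  0.172] [[-0.728 -0.005  0.686]
 [-0.014  1.    -0.008]
 [-0.685 -0.016 -0.728]]
tool delta [0.0187 0.009  0.0984] 0.101
```

```bash
python3 -m jog '[[0.01,0.004,0.01,0,0.046],[0.0187,0.009,0.03,0,0.046],[0.0187,0.009,0.06,0,0.046],[0.0187,0.009,0.08,0,0.046],[0.0187,0.009,0.0984,0,0.046],[0.0187,0.009,0.0984,0,0.046]]'; python3 st.py; python3 go.py .543 .166 .055; python3 wk.py
```

```text
time: 25.3
ee_pos: [0.543, 0.1646, 0.0529]
eef_rot: [-0.005, 0.93, -0.007, 0.367]
ft_force: [-1.1, -0.6, 0.3]
width: 0.0462
grip_force: 0.0
[ 0.287  0.228 -0.941  2.348  1.636  0.575 -0.435] [[-0.731 -0.004  0.683]
 [-0.014  1.    -0.01 ]
 [-0.683 -0.017 -0.73 ]]
tool delta [-0.0014  0.0014 -0.0015] 0.003
scene [390.4 242.5] 29 [ 0.529 -0.298  0.06 ]
side [301.8 214.2] 381 [0.615 0.087 0.06 ]
side [361.1 288. ] 65 [ 0.532 -0.3    0.06 ]
```

View pics/side_w.png

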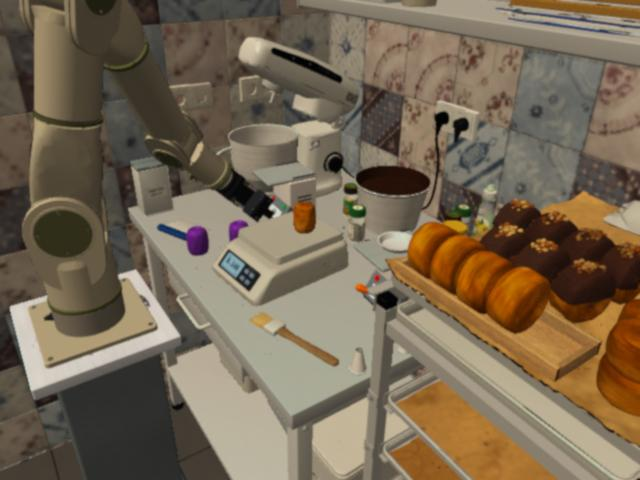

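Side picture: the hand is at the empty warmer's lever at (270,207), the tool tilted, no contact. Push left (+y).

```bash
python3 -m jog '[[0,0.01,0,0,0.046],[0,0.02,0,0,0.046],[0,0.03,0,0,0.046],[0,0.04,0,0,0.046],[0,0.05,0,0,0.046],[0,0.05,0,0,0.046]]'; python3 st.py; python3 -m jog '[[0,0,-0.03,0,0.046],[0,0,-0.07,0,0.046],[0.0,0,-0.11,0,0.046],[0,0,-0.15,0,0.046]]'; python3 wk.py;python3 st.py
```

```text
time: 26.05
ee_pos: [0.5417, 0.2176, 0.0539]
eef_rot: [-0.008, 0.93, -0.007, 0.368]
ft_force: [0.8, -0.3, 0.8]
width: 0.0459
grip_force: 0.0
[ 0.186  0.31  -0.976  2.286  1.594  0.706 -0.437] [[-0.729 -0.011  0.685]
 [-0.021  1.    -0.006]
 [-0.685 -0.019 -0.729]]
time: 26.45
ee_pos: [0.4608, 0.2108, 0.1384]
eef_rot: [-0.007, 0.931, -0.016, 0.365]
ft_force: [-0.1, -0.2, 0.3]
width: 0.0461
grip_force: 0.0
scene [307.8 229.7] 351 [ 0.6   -0.082  0.06 ]
scene [390.4 242.5] 29 [ 0.529 -0.298  0.06 ]
side [259.8 204.8] 31 [0.543 0.208 0.06 ]
side [301.7 214.2] 375 [0.615 0.088 0.06 ]
side [361.1 288. ] 65 [ 0.532 -0.3    0.06 ]
[ 0.228 -0.217 -1.048  2.365  0.82   0.526  0.08 ] [[-0.73  -0.002  0.684]
 [-0.026  0.999 -0.025]
 [-0.683 -0.036 -0.729]]
```

Empty lever now at y≈0.208, over to red (off). Simulate the next legs (roll, tin, loaded lever) for joint limits in both half-turns.

```bash
cat > sim2.py <<'E'
from ik import *
np.set_printoptions(precision=2,suppress=True)
from bench import r
st=r.read_state();q0=np.array(st['joint_positions']);T0=R.from_quat(st['eef_rot']).as_matrix();x0=np.array(st['ee_pos'])
def run(legs,q=q0,x=x0,T=T0,show=True):
    for v,tw in legs:
        n=8; Tn=T@rz(tw)
        for k in range(1,n+1):
            X=x+(np.array(v)-x)*k/n;A_=T@rz(tw*k/n)
            g=least_squares(lambda z:np.r_[(fk(z,p)[0]-X)*10,R.from_matrix(fk(z,p)[1].T@A_).as_rotvec()*3,.05*(z-q)],np.clip(q,lo+1e-3,hi-1e-3),bounds=(lo,hi));q=g.x
        P,A=fk(q,p);print(v,tw,q,'err',np.linalg.norm(P-X).round(4),np.linalg.norm(R.from_matrix(A.T@Tn).as_rotvec()).round(3));x,T=np.array(v),Tn
    return q
if __name__=='__main__':
    U=(.44,.12,.33);Rr=[((.45,-.073,.28),0),((.531,-.073,.136),0),((.45,-.073,.30),0),((.52,-.323,.36),0),((.617,-.323,.188),0),((.5,-.33,.33),0),((.46,-.34,.15),0),((.54,-.3,.055),0),((.54,-.35,.055),0)]
    print('keep');run([(U,0)]+Rr)
    print('turn');run([(U,0),((.42,-.05,.36),np.pi)]+Rr)
    print('turn on way to tin');R2=list(Rr);R2[3]=((.52,-.323,.36),np.pi);run([(U,0)]+R2)
E
python3 sim2.py
```

```text
keep
(0.44, 0.12, 0.33) 0 [-0.5  -0.5  -0.18  2.19  0.49  0.96  0.7 ] err 0.0174 0.055
(0.45, -0.073, 0.28) 0 [ 0.42 -0.5  -0.19  2.29 -0.38  0.69  2.03] err 0.0261 0.066
(0.531, -0.073, 0.136) 0 [ 0.6  -0.19 -0.49  2.42 -0.74  0.17  2.35] err 0.0 0.0
(0.45, -0.073, 0.3) 0 [ 0.43 -0.5  -0.19  2.24 -0.36  0.75  2.01] err 0.0279 0.075
(0.52, -0.323, 0.36) 0 [ 0.63 -0.15  0.09  1.89 -0.59  0.87  2.58] err 0.0 0.0
(0.617, -0.323, 0.188) 0 [-0.78 -0.02  1.34  2.09 -0.63  0.44  2.6 ] err 0.0352 0.085
(0.5, -0.33, 0.33) 0 [-0.28 -0.37  0.88  1.99 -0.18  0.76  2.33] err 0.0 0.0
(0.46, -0.34, 0.15) 0 [-0.59 -0.44  1.34  2.26 -0.2   0.43  2.6 ] err 0.002 0.005
(0.54, -0.3, 0.055) 0 [-0.8  -0.2   1.34  2.37 -0.48  0.17  2.6 ] err 0.0618 0.109
(0.54, -0.35, 0.055) 0 [-0.74 -0.18  1.34  2.33 -0.45  0.2   2.6 ] err 0.0806 0.147
turn
(0.44, 0.12, 0.33) 0 [-0.5  -0.5  -0.18  2.19  0.49  0.96  0.7 ] err 0.0174 0.055
(0.42, -0.05, 0.36) 3.141592653589793 [ 0.36 -0.5  -0.17  2.08 -0.26  0.98 -1.27] err 0.0473 0.154
(0.45, -0.073, 0.28) 0 [ 0.42 -0.5  -0.19  2.29 -0.38  0.69 -1.11] err 0.0261 0.066
(0.5
[... 778 characters left out ...]
9  2.29 -0.38  0.69  2.03] err 0.0261 0.066
(0.531, -0.073, 0.136) 0 [ 0.6  -0.19 -0.49  2.42 -0.74  0.17  2.35] err 0.0 0.0
(0.45, -0.073, 0.3) 0 [ 0.43 -0.5  -0.19  2.24 -0.36  0.75  2.01] err 0.0279 0.075
(0.52, -0.323, 0.36) 3.141592653589793 [ 1.04 -0.13 -0.28  1.88 -0.67  0.89 -0.5 ] err 0.0 0.0
(0.617, -0.323, 0.188) 0 [ 0.95  0.18 -0.37  1.95 -0.73  0.47 -0.39] err 0.0 0.0
(0.5, -0.33, 0.33) 0 [ 1.07 -0.14 -0.26  1.94 -0.72  0.87 -0.41] err 0.0 0.0
(0.46, -0.34, 0.15) 0 [ 1.08  0.03 -0.21  2.2  -1.04  0.62  0.1 ] err 0.0 0.0
(0.54, -0.3, 0.055) 0 [ 1.26  0.31 -0.64  2.19 -1.27  0.27  0.33] err 0.0001 0.001
(0.54, -0.35, 0.055) 0 [ 1.25  0.36 -0.54  2.11 -1.15  0.33  0.27] err 0.0 0.0
```

```bash
python3 -m jog '[[-0.03,0,-0.04,0,0.087],[-0.06,0,-0.07,0,0.087],[-0.1,-0.04,-0.1,0.15,0.087],[-0.14,-0.08,-0.12,0.3,0.087],[-0.183,-0.13,-0.138,0.45,0.087],[-0.183,-0.169,-0.138,0.6,0.087],[-0.183,-0.169,-0.138,0.75,0.087],[-0.183,-0.169,-0.138,0.9,0.087],[-0.183,-0.169,-0.138,1.05,0.087],[-0.183,-0.169,-0.138,1.2,0.087],[-0.183,-0.169,-0.138,1.35,0.087],[-0.183,-0.169,-0.138,1.5,0.087]]'; python3 st.py; python3 go.py .50 -.073 .30
```

```text
time: 27.8
ee_pos: [0.5068, 0.0487, 0.3662]
eef_rot: [0.63, 0.687, 0.232, 0.278]
ft_force: [0.2, -0.2, 0.1]
width: 0.0872
grip_force: 0.0
[-0.117 -0.494 -0.175  2.119  0.207  0.816 -0.302] [[-0.053  0.736  0.674]
 [ 0.995  0.1   -0.031]
 [-0.09   0.669 -0.738]]
tool delta [-0.1147 -0.0615  0.048 ] 0.139
```

```bash
python3 -m jog '[[-0.02,-0.01,0.01,0.15,0.087],[-0.04,-0.02,0.02,0.3,0.087],[-0.06,-0.03,0.03,0.45,0.087],[-0.08,-0.04,0.04,0.6,0.087],[-0.1,-0.06,0.048,0.75,0.087],[-0.115,-0.0615,0.048,0.9,0.087],[-0.115,-0.0615,0.048,1.05,0.087],[-0.115,-0.0615,0.048,1.2,0.087],[-0.115,-0.0615,0.048,1.35,0.087],[-0.115,-0.0615,0.048,1.5,0.087],[-0.115,-0.0615,0.048,1.65,0.087],[-0.115,-0.0615,0.048,1.705,0.087]]'; python3 st.py; python3 go.py .531 -.073 .137; python3 - <<'E'
from h import *
np.set_printoptions(precision=4,suppress=True)
for n in ['wrist','side','scene']:
    c=r.camera(n)
    h=cv2.cvtColor(c['img'],cv2.COLOR_RGB2HSV);m=((h[...,0]<22)&(h[...,0]>4)&(h[...,1]>150)&(h[...,2]>60)).astype(np.uint8)
    k,l,s,ce=cv2.connectedComponentsWithStats(m)
    print(n,c['pose'][:3,3] if n=='wrist' else '',[(ce[i].round(1).tolist(),s[i].tolist()) for i in range(1,k) if s[i,4]>200])
    if n=='wrist': print('proj roll mid, bottom, top',proj(c,(.518,-.073,.147)),proj(c,(.518,-.073,.111)),proj(c,(.518,-.073,.182)))
    cv2.imwrite(f'pics/{n}_r.png',c['img'][:,:,::-1])
E
```

```text
time: 29.0
ee_pos: [0.4999, -0.0732, 0.2994]
eef_rot: [0.932, -0.022, 0.361, 0.007]
ft_force: [-0.1, 0.2, -0.9]
width: 0.0869
grip_force: 0.0
[ 0.441 -0.487 -0.265  2.246 -0.335  0.651 -1.266] [[ 0.739 -0.045  0.672]
 [-0.035 -0.999 -0.028]
 [ 0.673 -0.003 -0.74 ]]
tool delta [-0.0863 -0.0012  0.141 ] 0.165
wrist [ 0.4423 -0.0701  0.467 ] [([425.4, 105.0], [410, 82, 42, 32, 276]), ([315.9, 290.8], [292, 283, 47, 14, 465]), ([316.0, 338.5], [288, 330, 56, 22, 874])]
proj roll mid, bottom, top (np.float64(318.71051313158307), np.float64(323.7891946526142)) (np.float64(318.768452818815), np.float64(332.1235329680387)) (np.float64(318.6418550567439), np.float64(313.91306913082894))
side  [([580.0, 7.5], [511, 0, 129, 19, 1069]), ([591.8, 223.8], [539, 191, 101, 76, 2947]), ([533.0, 316.0], [387, 199, 253, 247, 25716]), ([303.8, 216.5], [293, 201, 22, 32, 598]), ([586.7, 265.9], [571, 257, 36, 18, 389]), ([310.0, 346.9], [280, 328, 58, 37, 272]), ([470.1, 436.7], [397, 381, 160, 99, 6693]), ([422.6, 462.1], [390, 437, 71, 43, 1579])]
scene  [([558.2, 162.1], [471, 104, 148, 99, 5702]), ([634.5, 122.4], [627, 111, 13, 29, 204]), ([630.5, 168.9], [614, 142, 26, 51, 814]), ([449.2, 173.0], [436, 155, 29, 45, 387]), ([453.5, 236.0], [429, 185, 47, 108, 1335]), ([596.2, 258.8], [574, 244, 43, 29, 375]), ([539.3, 265.1], [509, 249, 53, 31, 410]), ([536.5, 294.7], [478, 280, 117, 31, 2227]), ([527.0, 320.2], [479, 308, 98, 26, 1636]), ([504.6, 355.5], [457, 334, 90, 42, 2277])]
```

View pics/wrist_r.png

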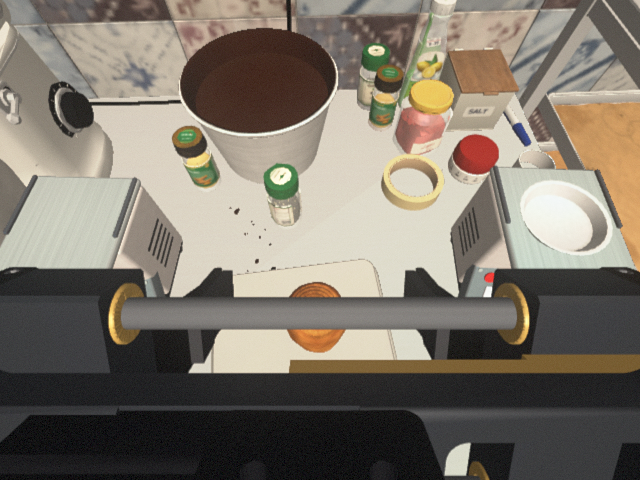

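Wrist picture: the roll (316,317) is centred between the fingers. The tin is whole at (565,219), the spice jar at (283,195). Descend on the roll.

```bash
python3 -m jog '[[-0.03,0,0.03,0,0.087],[-0.06,0,0.06,0,0.087],[-0.086,-0.001,0.09,0,0.087],[-0.086,-0.001,0.12,0,0.087],[-0.086,-0.001,0.141,0,0.087],[-0.086,-0.001,0.141,0,0.087],[-0.086,-0.001,0.141,0,0.087]]'; python3 st.py; python3 go.py .531 -.073 .137; python3 - <<'E'
from h import *
np.set_printoptions(precision=4,suppress=True)
E
```

```text
time: 29.85
ee_pos: [0.5323, -0.0713, 0.1397]
eef_rot: [0.932, -0.017, 0.363, 0.006]
ft_force: [0.7, 0.1, 0.1]
width: 0.087
grip_force: 0.0
[ 0.62  -0.192 -0.516  2.404 -0.656  0.198 -0.934] [[ 0.736 -0.037  0.675]
 [-0.028 -0.999 -0.024]
 [ 0.676 -0.001 -0.737]]
tool delta [-0.0027  0.0017  0.0011] 0.003
```

Good. Grip with 15 N (opening should stop near 61 mm).

```bash
python3 -m jog '[[0,0.002,0,0,0.05],[0,0.002,0,0,0.05],[0,0.002,0,0,0.05],[0,0.002,0,0,0.05],[0,0.002,0,0,0.05]]' 15; python3 -m jog '[[0.005,0,-0.005,0,0.05],[0.014,0,-0.014,0,0.05],[0.03,0,-0.03,0,0.05],[0.05,0,-0.05,0,0.05]]'; python3 st.py; python3 go.py .52 -.32 .35
```

```text
time: 30.35
ee_pos: [0.533, -0.0735, 0.1414]
eef_rot: [0.931, -0.018, 0.364, 0.007]
ft_force: [-1.5, 1.8, 3.9]
width: 0.0587
grip_force: 15.0
time: 30.75
ee_pos: [0.5345, -0.0737, 0.2108]
eef_rot: [0.932, -0.018, 0.362, 0.007]
ft_force: [0.9, 0.7, -0.6]
width: 0.0587
grip_force: 15.0
[ 0.707 -0.321 -0.542  2.315 -0.581  0.412 -1.031] [[ 0.737 -0.039  0.675]
 [-0.029 -0.999 -0.026]
 [ 0.676 -0.001 -0.737]]
tool delta [ 0.0906  0.2466 -0.1061] 0.283
```

```bash
python3 -m jog '[[0.03,0,-0.03,0,0.05],[0.06,0.03,-0.07,0,0.05],[0.09,0.075,-0.106,0,0.05],[0.09,0.12,-0.106,0,0.05],[0.09,0.165,-0.106,0,0.05],[0.09,0.21,-0.106,0,0.05],[0.09,0.247,-0.106,0,0.05],[0.09,0.247,-0.106,0,0.05]]'; python3 st.py; python3 - <<'E'
from h import *
np.set_printoptions(precision=4,suppress=True)
s=r.read_state();x=np.array(s['ee_pos'])
for n in ['wrist','scene','side']:
    c=r.camera(n); cv2.imwrite(f'pics/{n}_c.png',c['img'][:,:,::-1])
    for l in ['tin','roll']:
        for d in r.regions_of(n,l)[:2]:
            v,u=np.nonzero(d['pixels']);print(n,l,round(d['p'],2),u.min(),u.max(),v.min(),v.max(), atz(*ray(c,(u.min()+u.max())/2,(v.min()+v.max())/2),.17))
    print(n,'proj roll mid',proj(c,x+[-.015,0,.005]),'tin',proj(c,(.601,-.323,.175)))
w=cv2.imread('pics/wrist_c.png');t=cv2.imread('pics/side_c.png')[100:340,200:440]
cv2.imwrite('pics/c4.png',np.hstack([cv2.resize(w,(480,360)),cv2.resize(t,(320,320))[:320],][:1]+[cv2.copyMakeBorder(cv2.resize(t,(320,320)),0,40,0,0,cv2.BORDER_CONSTANT)]))
E
python3 go.py .616 -.323 .21
```

```text
time: 31.55
ee_pos: [0.5181, -0.3266, 0.3491]
eef_rot: [0.931, -0.022, 0.363, 0.008]
ft_force: [0.2, -0.2, -2.2]
width: 0.0587
grip_force: 15.0
[ 0.807 -0.133 -0.064  1.898 -0.62   0.863 -0.589] [[ 0.735 -0.046  0.676]
 [-0.035 -0.999 -0.03 ]
 [ 0.677 -0.001 -0.736]]
wrist tin 0.21 257 370 214 359 [ 0.5833 -0.3233  0.17  ]
wrist roll 0.91 256 383 227 359 [ 0.5758 -0.3293  0.17  ]
wrist proj roll mid (np.float64(321.9736037795429), np.float64(314.956257271696)) tin (np.float64(312.55053321363386), np.float64(269.256590524324))
scene proj roll mid (np.float64(420.8392037350316), np.float64(164.2295800279138)) tin (np.float64(398.99170343183073), np.float64(192.4853466810517))
side tin 0.67 377 411 232 254 [ 0.5973 -0.3248  0.17  ]
side roll 0.93 186 207 226 255 [ 0.2365 -0.0789  0.17  ]
side roll 0.76 351 377 179 193 [ 0.7323 -0.0445  0.17  ]
side proj roll mid (np.float64(365.07364072259236), np.float64(174.77687476158445)) tin (np.float64(394.9394705821602), np.float64(240.24454850136084))
tool delta [-0.0249 -0.0003  0.168 ] 0.17
```

View pics/c4.png

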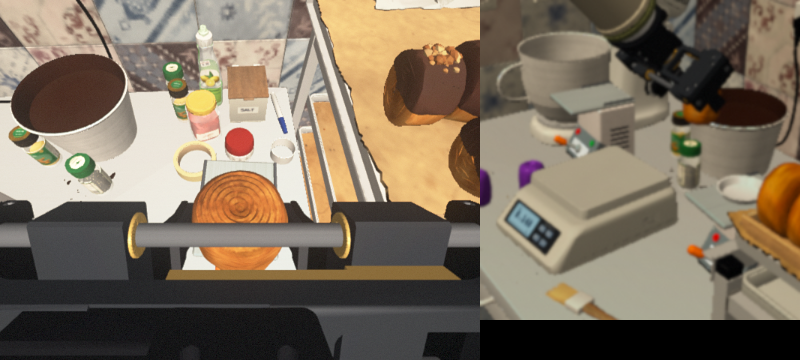

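The roll is held (wrist image (322,315) full-size, as predicted) and upright enough. The tin is partly hidden, so refine its centre from the rim extents seen in all three earlier views.

```bash
python3 - <<'E'
from h import *
from scipy.optimize import least_squares
np.set_printoptions(precision=4,suppress=True)
s=r.read_state();W=r.camera('wrist');a=r.camera('scene');b=r.camera('side')
def H(x,q): M=np.eye(4);M[:3,:3]=R.from_quat(q).as_matrix();M[:3,3]=x;return M
E=np.linalg.inv(H(s['ee_pos'],s['eef_rot']))@np.array(W['pose'])
w=dict(W);w['pose']=H([.4999,-.0732,.2994],np.array([.932,-.022,.361,.007]))@E
t=np.linspace(0,2*np.pi,73)
def ext(c,x,y):
    P=np.array([proj(c,(x+.0435*np.cos(k),y+.0435*np.sin(k),.175)) for k in t]);return P[:,0].min(),P[:,0].max(),P[:,1].min(),P[:,1].max()
img=cv2.imread('pics/wrist_r.png');g=cv2.cvtColor(img,cv2.COLOR_BGR2HSV);m=((g[...,2]>205)&(g[...,1]<40)).astype(np.uint8);m[:,:500]=0;m[:170]=0;m[270:]=0
k,l,st,ce=cv2.connectedComponentsWithStats(m);i=1+st[1:,4].argmax();print('wrist mask',st[i])
def f(z):
    A=ext(a,*z);B=ext(b,*z);C=ext(w,*z);return [A[0]-382.9,A[1]-415.5,A[2]-181.2,B[0]-377,B[2]-231.2,(C[0]-521)/1.5,(C[1]-611)/1.5,(C[2]-180)/1.5]
q=least_squares(f,[.601,-.323]);print(q.x,np.round(q.fun,1),ext(w,*q.x))
E
python3 sim2.py | head -0
```

```text
wrist mask [ 502  170  123   98 7680]
[ 0.6065 -0.3229] [-1.  -0.4 -1.3  0.  -1.1 -0.4  1.4  0.5] (np.float64(520.4095200089768), np.float64(613.0283561454113), np.float64(180.73548741679255), np.float64(256.05955084539977))Exception ignored on flushing sys.stdout:
BrokenPipeError: [Errno 32] Broken pipe
```

```bash
python3 go.py .620 -.323 .225; python3 -m jog '[[0,0,0.04,0,0.05],[-0.01,0,0.08,0,0.05],[-0.011,-0.001,0.12,0,0.05],[-0.011,-0.001,0.16,0,0.05],[-0.011,-0.001,0.16,0,0.05],[-0.011,-0.001,0.16,0,0.05]]'; python3 st.py; python3 go.py .620 -.323 .1935; python3 - <<'E'
from h import *
c=r.camera('side');i=cv2.resize(c['img'][130:290,310:470,::-1],(390,390),interpolation=cv2.INTER_CUBIC)
c=r.camera('scene');j=cv2.resize(c['img'][110:270,320:480,::-1],(390,390),interpolation=cv2.INTER_CUBIC)
cv2.imwrite('pics/c5.png',np.hstack([i,j]))
E
```

```text
tool delta [-0.0116 -0.0009  0.1596] 0.16
time: 32.75
ee_pos: [0.6207, -0.3229, 0.2242]
eef_rot: [0.931, -0.018, 0.363, 0.006]
ft_force: [-0.5, 0.3, -1.3]
width: 0.0588
grip_force: 15.0
[ 0.725  0.13  -0.139  1.906 -0.7    0.559 -0.516] [[ 0.735 -0.038  0.677]
 [-0.029 -0.999 -0.025]
 [ 0.677 -0.002 -0.736]]
tool delta [-0.0213  0.0002  0.0221] 0.031
```

View pics/c5.png

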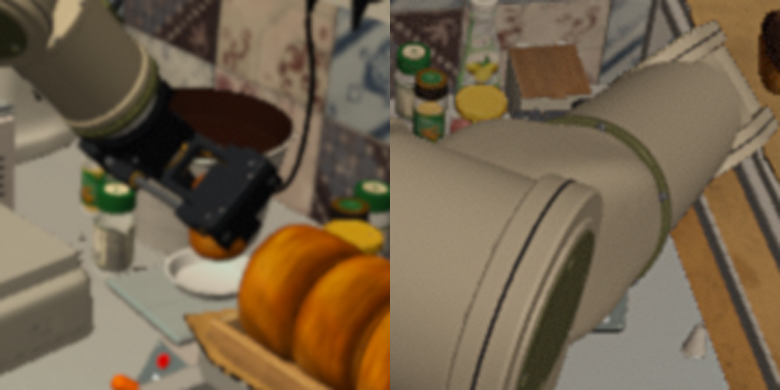

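Side crop: the roll's bottom is at crop (217,245), over the tin (207,270). It may sit a little to the right, so check numerically.

```bash
python3 - <<'E'
from h import *
np.set_printoptions(precision=4,suppress=True)
c=r.camera('side');s=r.read_state();x=np.array(s['ee_pos'])
h=cv2.cvtColor(c['img'],cv2.COLOR_RGB2HSV);m=((h[...,0]<22)&(h[...,0]>4)&(h[...,1]>150)&(h[...,2]>50)).astype(np.uint8)
for v in range(222,240): print(v,[int(u) for u in np.nonzero(m[v,375:425])[0]+375])
t=np.linspace(0,6.28,60)
for rr in(.0305,.026):
  P=np.array([proj(c,(x[0]-.015+rr*np.cos(k),x[1]+rr*np.sin(k),x[2]-.0304)) for k in t]);print(rr,P.min(0),P.max(0))
P=np.array([proj(c,(x[0]-.015+.0305*np.cos(k),x[1]+.0305*np.sin(k),x[2]+.005)) for k in t]);print('mid',P.min(0),P.max(0))
E
```

```text
222 []
223 [388, 389, 390]
224 [388, 389, 390, 391, 392, 424]
225 [388, 389, 390, 391, 392, 393, 394, 395, 423, 424]
226 [388, 389, 390, 391, 392, 393, 394, 395, 396, 397, 421, 422, 423, 424]
227 [388, 389, 390, 391, 392, 393, 394, 395, 396, 397, 398, 408, 409, 420, 421, 422, 423, 424]
228 [388, 389, 390, 391, 392, 393, 394, 395, 396, 397, 398, 399, 407, 408, 409, 419, 420, 421, 422, 423, 424]
229 [389, 390, 391, 392, 393, 394, 395, 396, 397, 398, 399, 406, 407, 408, 409, 410, 411, 418, 419, 420, 421, 422, 423, 424]
230 [389, 390, 391, 392, 393, 394, 395, 396, 397, 398, 399, 400, 405, 406, 407, 408, 409, 410, 417, 418, 419, 420, 421, 422, 423, 424]
231 [390, 391, 392, 393, 394, 395, 396, 397, 398, 399, 400, 401, 402, 404, 405, 406, 407, 408, 409, 410, 416, 417, 418, 419, 420, 421, 422, 423, 424]
232 [391, 392, 393, 394, 395, 396, 397, 398, 399, 400, 401, 402, 403, 404, 405, 406, 407, 408, 409, 415, 416, 417, 418, 419, 420, 421, 422, 423, 424]
233 [392, 393, 394, 395, 396, 397, 398, 399, 400, 401, 402, 403, 404, 405, 406, 407, 414, 415, 416, 417, 418, 419, 420, 421, 422, 423, 424]
234 [395, 396, 397, 398, 399, 400, 401, 402, 403, 404, 405, 414, 415, 416, 417, 418, 419, 420, 421, 422, 423, 424]
235 [413, 414, 415, 416, 417, 418, 419, 420, 421, 422, 423, 424]
236 [413, 414, 415, 416, 417, 418, 419, 420, 421, 422, 423, 424]
237 [412, 413, 414, 415, 416, 417, 418, 419, 420, 421, 422, 423, 424]
238 [412, 413, 414, 415, 416, 417, 418, 419, 420, 421, 422, 423, 424]
239 [411, 412, 413, 414, 415, 416, 417, 418, 419, 420, 421, 422, 423, 424]
0.0305 [383.6387 224.8688] [411.7422 238.2887]
0.026 [385.7015 225.8173] [409.6563 237.2555]
mid [384.7526 210.7192] [413.2841 223.6716]
```

Within about 3 mm. Lower gently with a −2/+1 mm correction.

```bash
python3 go.py .618 -.322 .1955; python3 -m jog '[[-0.006,0,0.004,0,0.05],[-0.012,-0.001,0.009,0,0.05],[-0.018,-0.001,0.014,0,0.05],[-0.0215,-0.001,0.0192,0,0.05],[-0.0215,-0.001,0.0192,0,0.05]]'; python3 go.py .618 -.322 .1935
```

```text
tool delta [-0.0232 -0.0022  0.0213] 0.032
time: 33.4
ee_pos: [0.6175, -0.3218, 0.1946]
eef_rot: [0.932, -0.018, 0.363, 0.006]
ft_force: [-0.1, 1.0, -0.4]
width: 0.0586
grip_force: 15.0
tool delta [-0.0004  0.0002  0.0012] 0.001
```

```bash
python3 -m jog '[[-0.0007,0,0.0007,0,0.05],[-0.0007,0,0.0007,0,0.05]]'; python3 -m jog '[[-0.0007,0,0.0007,0,0.05],[-0.0007,0,0.0007,0,0.05]]';python3 -m jog '[[-0.0007,0,0.0007,0,0.05],[-0.0007,0,0.0007,0,0.05]]'
```

```text
time: 33.6
ee_pos: [0.618, -0.3222, 0.1954]
eef_rot: [0.931, -0.018, 0.364, 0.007]
ft_force: [-0.6, -0.2, -0.8]
width: 0.0585
grip_force: 15.0
time: 33.8
ee_pos: [0.6179, -0.3221, 0.1944]
eef_rot: [0.931, -0.018, 0.364, 0.007]
ft_force: [-0.7, -0.7, -1.3]
width: 0.0585
grip_force: 15.0
time: 34.0
ee_pos: [0.6178, -0.3221, 0.1932]
eef_rot: [0.931, -0.018, 0.364, 0.007]
ft_force: [-0.8, -0.0, -1.2]
width: 0.0585
grip_force: 15.0
```

```bash
for i in 1; do python3 -m jog '[[-0.0007,0,0.0007,0,0.05],[-0.0007,0,0.0007,0,0.05]]' | grep -E 'ee_pos|ft'; python3 -m jog '[[-0.0007,0,0.0007,0,0.05],[-0.0007,0,0.0007,0,0.05]]'| grep -E 'ee_pos|ft';python3 -m jog '[[-0.0007,0,0.0007,0,0.05],[-0.0007,0,0.0007,0,0.05]]'| grep -E 'ee_pos|ft'; done
```

```text
ee_pos: [0.6177, -0.3221, 0.1922]
ft_force: [-0.4, -0.1, -1.6]
ee_pos: [0.618, -0.3223, 0.1919]
ft_force: [-0.8, 0.7, 2.8]
ee_pos: [0.6184, -0.3223, 0.192]
ft_force: [-5.1, 2.6, 8.9]
```

Contact: the roll is on the tin floor (TCP z 0.192). Relax 1 mm, open, and look.

```bash
python3 -m jog '[[0.0008,0,-0.0008,0,0.05],[0.0008,0,-0.0008,0,0.065],[0.0008,0,-0.0008,0,0.08],[0.0008,0,-0.0008,0,0.087],[0.0008,0,-0.0008,0,0.087],[0.0008,0,-0.0008,0,0.087]]'; python3 -m jog '[[0,0,-0.02,0,0.087],[0,0,-0.05,0,0.087],[0,0,-0.1,0,0.087],[0,0,-0.14,0,0.087],[0,0,-0.16,0,0.087]]'; python3 st.py; python3 - <<'E'
from h import *
c=r.camera('side');i=cv2.resize(c['img'][130:310,310:490,::-1],(390,390),interpolation=cv2.INTER_CUBIC)
c=r.camera('wrist');j=cv2.resize(c['img'][:,:,::-1],(400,300))
cv2.imwrite('pics/c6.png',np.hstack([i,cv2.copyMakeBorder(j,0,90,0,0,cv2.BORDER_CONSTANT)]))
E
```

```text
time: 35.2
ee_pos: [0.6177, -0.3221, 0.1913]
eef_rot: [0.931, -0.018, 0.364, 0.007]
ft_force: [0.0, -0.5, 0.7]
width: 0.0846
grip_force: 0.0
time: 35.7
ee_pos: [0.5078, -0.3191, 0.3125]
eef_rot: [0.931, -0.019, 0.365, 0.008]
ft_force: [0.6, 0.4, -0.7]
width: 0.0869
grip_force: 0.0
[ 0.828 -0.141 -0.077  1.984 -0.675  0.805 -0.507] [[ 0.733 -0.041  0.679]
 [-0.028 -0.999 -0.029]
 [ 0.68   0.002 -0.733]]
```

View pics/c6.png

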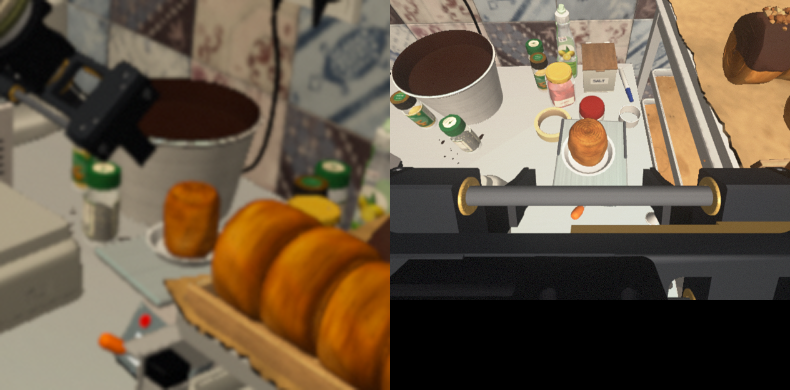

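Side crop: the roll is upright in the tin (190,225), nicely centred; the wrist view agrees (588,150). The lever is still at red. Check the clearance to the rack post and simulate the lever approach.

```bash
python3 - <<'E'
from h import *
np.set_printoptions(precision=3,suppress=True)
b=r.camera('side')
for p in [(385,298),(376,298),(370,330)]:
    o,d=ray(b,*p)
    print(p,[atz(o,d,z) for z in(.1,.15,.2)])
E
cat > s3.py <<'E'
from sim2 import *
run([((.455,-.30,.20),0),((.489,-.299,.107),0),((.535,-.299,.053),0),((.532,-.345,.053),0)])
E
python3 s3.py; python3 go.py .455 -.299 .19
```

```text
(385, 298) [array([ 0.514, -0.401,  0.1  ]), array([ 0.467, -0.452,  0.15 ]), array([ 0.419, -0.503,  0.2  ])]
(376, 298) [array([ 0.499, -0.39 ,  0.1  ]), array([ 0.452, -0.442,  0.15 ]), array([ 0.406, -0.495,  0.2  ])]
(370, 330) [array([ 0.423, -0.465,  0.1  ]), array([ 0.382, -0.512,  0.15 ]), array([ 0.342, -0.558,  0.2  ])]
(0.455, -0.3, 0.2) 0 [ 0.82 -0.15 -0.01  2.24 -0.88  0.66 -0.2 ] err 0.0 0.0
(0.489, -0.299, 0.107) 0 [ 0.77  0.06 -0.03  2.28 -1.21  0.48  0.15] err 0.0 0.0
(0.535, -0.299, 0.053) 0 [ 1.26  0.31 -0.64  2.2  -1.27  0.27  0.27] err 0.0 0.0
(0.532, -0.345, 0.053) 0 [ 1.26  0.35 -0.55  2.13 -1.16  0.33  0.23] err 0.0 0.0
tool delta [-0.122  -0.0176  0.051 ] 0.133
```

View pics/scene2.png

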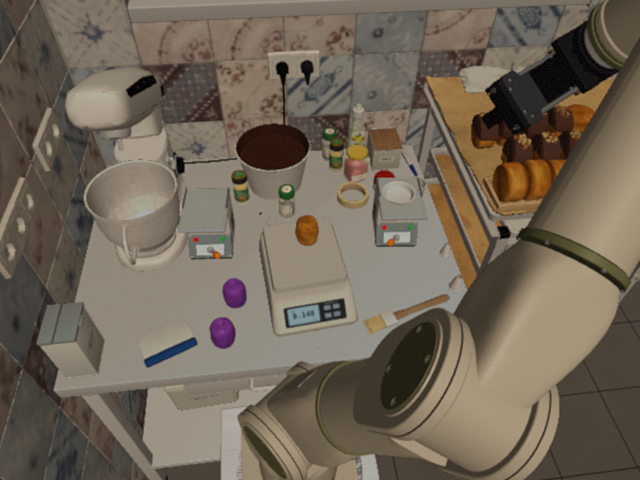

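Scene: the rack's near corner is at (500,215) and the post at (503,232), further right than feared. The nozzles are at (445,250) and (457,284), low. Approach the loaded lever.

```bash
python3 -m jog '[[-0.03,-0.005,0.01,0,0.042],[-0.06,-0.01,0.02,0,0.042],[-0.09,-0.0176,0.035,0,0.042],[-0.122,-0.0176,0.051,0,0.042],[-0.122,-0.0176,0.051,0,0.042],[-0.122,-0.0176,0.051,0,0.042]]'; python3 st.py; python3 go.py .489 -.299 .107;  python3 go.py .535 -.299 .053; python3 wk.py | grep side
```

```text
time: 36.45
ee_pos: [0.4556, -0.2978, 0.1886]
eef_rot: [0.931, -0.018, 0.363, 0.006]
ft_force: [-0.5, -0.6, 0.4]
width: 0.0478
grip_force: 0.0
[ 0.81  -0.132 -0.01   2.25  -0.899  0.643 -0.171] [[ 0.735 -0.038  0.677]
 [-0.03  -0.999 -0.024]
 [ 0.677 -0.002 -0.736]]
tool delta [-0.0306  0.0001  0.0827] 0.088
tool delta [-0.0333 -0.0016  0.1535] 0.157
side [396.2 228.5] 555 [ 0.787 -0.126  0.06 ]
side [361.1 288. ] 65 [ 0.532 -0.3    0.06 ]
```

```bash
python3 -m jog '[[-0.015,0,0.035,0,0.042],[-0.031,0,0.07,0,0.042],[-0.032,0,0.09,0,0.042],[-0.033,-0.0015,0.11,0,0.042],[-0.033,-0.0015,0.13,0,0.042],[-0.033,-0.0015,0.153,0,0.042],[-0.033,-0.0015,0.153,0,0.042]]'; python3 st.py; python3 go.py .535 -.299 .053
```

```text
time: 37.3
ee_pos: [0.5368, -0.2999, 0.0551]
eef_rot: [0.931, -0.018, 0.366, 0.006]
ft_force: [0.5, -0.0, 0.0]
width: 0.042
grip_force: 0.0
[ 1.275  0.307 -0.648  2.193 -1.245  0.268  0.251] [[ 0.732 -0.038  0.68 ]
 [-0.029 -0.999 -0.025]
 [ 0.681 -0.001 -0.733]]
tool delta [-0.0028 -0.0008  0.0003] 0.003
```

```bash
python3 -m jog '[[0,0.01,0,0,0.042],[-0.001,0.02,-0.001,0,0.042],[-0.002,0.03,-0.002,0,0.042],[-0.003,0.04,-0.003,0,0.042],[-0.003,0.048,-0.003,0,0.042],[-0.003,0.048,-0.003,0,0.042]]'; python3 st.py; python3 -m jog '[[0,0,-0.03,0,0.042],[0,0,-0.07,0,0.042],[0,0,-0.11,0,0.042],[0.02,0,-0.16,0,0.042],[0.04,0,-0.2,0,0.042],[0.04,0,-0.2,0,0.042]]'; python3 wk.py; python3 - <<'E'
from h import *
b=r.camera('side')
print('expect L on',proj(b,(.531-.0045,-.299-.047,.059)),'E off',proj(b,(.5425,.2125,.059)))
c=b;i=cv2.resize(c['img'][160:320,240:460,::-1],(792,576),interpolation=cv2.INTER_CUBIC);cv2.imwrite('pics/c7.png',i)
E
```

```text
time: 37.9
ee_pos: [0.5282, -0.3496, 0.0546]
eef_rot: [0.931, -0.019, 0.364, 0.008]
ft_force: [0.0, 0.1, 0.6]
width: 0.0419
grip_force: 0.0
[ 1.269  0.345 -0.549  2.124 -1.139  0.339  0.212] [[ 0.734 -0.041  0.678]
 [-0.029 -0.999 -0.028]
 [ 0.678  0.001 -0.735]]
time: 38.5
ee_pos: [0.4223, -0.3461, 0.2352]
eef_rot: [0.93, -0.017, 0.366, 0.012]
ft_force: [0.3, -0.9, -1.5]
width: 0.0421
grip_force: 0.0
scene [401.5 184.4] 336 [ 0.751 -0.38   0.06 ]
side [396.2 228.5] 556 [ 0.787 -0.126  0.06 ]
side [370.7 298.8] 29 [ 0.524 -0.344  0.06 ]
expect L on (np.float64(372.02246354226793), np.float64(299.14124722535644)) E off (np.float64(258.9600585648994), np.float64(204.52497027049182))
```

Loaded lever at its on stop (side px (370.7,298.8), expected (372,299)). Raise the arm to clear the view, then check both levers and roll numerically.

```bash
python3 -m jog '[[0.04,0,-0.04,0,0.042],[0.08,0,-0.08,0,0.042],[0.12,0,-0.12,0,0.042],[0.16,0,-0.16,0,0.042],[0.16,0,-0.16,0,0.042]]'; python3 - <<'E'
from h import *
for n in ['scene','side']:
    c=r.camera(n);h=cv2.cvtColor(c['img'],cv2.COLOR_RGB2HSV);m=((h[...,0]<18)&(h[...,0]>3)&(h[...,1]>170)&(h[...,2]>100)).astype(np.uint8)
    k,_,s,ce=cv2.connectedComponentsWithStats(m)
    print(n,[(ce[i].round(1).tolist(),s[i].tolist()) for i in range(1,k) if s[i,4]>6 and ce[i][0]<425 and ce[i][1]<320])
    print('Eoff',proj(c,(.5425,.2125,.059)),'Lon',proj(c,(.527,-.346,.059)),'roll in tin',proj(c,(.6045,-.323,.198)))
E
```

```text
time: 39.2
ee_pos: [0.4323, -0.3439, 0.4574]
eef_rot: [0.931, -0.017, 0.365, 0.007]
ft_force: [0.3, -0.2, -0.8]
width: 0.0418
grip_force: 0.0
scene [([241.4, 197.8], [240, 197, 4, 3, 8]), ([407.6, 242.1], [403, 239, 9, 7, 43])]
Eoff (np.float64(198.2072478453183), np.float64(255.10339964651956)) Lon (np.float64(407.8072704550482), np.float64(241.9142661755918)) roll in tin (np.float64(399.84858381090464), np.float64(185.10473750322785))
side [([260.0, 204.9], [256, 202, 9, 7, 41]), ([396.2, 229.6], [386, 214, 24, 35, 643]), ([393.4, 266.7], [388, 260, 13, 18, 81]), ([370.5, 298.8], [368, 296, 6, 7, 33])]
Eoff (np.float64(258.9600585648994), np.float64(204.52497027049182)) Lon (np.float64(372.19937669713374), np.float64(299.06841787787295)) roll in tin (np.float64(396.9813649951377), np.float64(230.69158923605625))
```

Both levers are at their stops, as predicted to within about 1 px, and the roll is upright in the tin. Hand in.

```bash
python3 -c "
from bench import r
print(r.close_job())"
```

```text
the job is handed in; nothing more can be done
None
```

The job is handed in: the empty warmer is off, the roll stands upright in the middle of the tin, and the loaded warmer was switched on last. I checked both levers and the roll in the final camera images, but the judge's result was not shown; the hand also touched something lightly early on (about 46 N at the wrist, limit 120 N; the 40 N limit on the arm or gripper's body could not be checked), and I viewed 12 pictures, over your limit of 10.

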